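# Clear a practice desk: cassettes into the drawer, plates onto their mats

### The job

Clear the desk after practice: pull the pink-fronted drawer right out to its stop, seat every blue needle cassette flat and square in a pocket of the drawer's insert, and push the drawer fully home again. Slide each practice plate flat across the table, without lifting it, onto the drying mat whose coloured border matches its lips, centred and square with the border showing all round. Leave the pen and the pigment bottles undisturbed and let go of everything.

Things in the scene. Friction and masses are not known exactly. Their poses are not given: they have to be found in the camera images.
- kit: low white desk-top drawer unit with a pink drawer front, fixed to the table, 220 (x) x 240 (y) x 70 mm high; origin: centre of its underside; its front faces its own -x, and the drawer slides out along its own -x
- kit_drawer0 (a joint): travel of the drawer in m: 0 fully home, 0.1496 at its stop; slides with about 1 N of friction plus light damping (4 N per m/s) and stays where it is left; may start a little ajar
- kit_drawer0_handle (a point): middle of the drawer's steel bar handle: a level bar, 11 mm thick, 120 mm long along the unit's y, 35 mm in front of the drawer front, 39 mm above the table, two thin posts 51 mm either side of its middle; axes as the unit's; moves with the drawer. The drawer front is 15 mm thick, its top edge 57 mm above the table; the unit's top lies at 70 mm
- insert_hole0 (a point): pocket 0 of the drawer's grey insert: middle of its mouth, level with the insert's top, 30 mm above the table; 52 (x) x 40 (y) mm, 6 mm deep, bevelled; axes as the unit's; moves with the drawer. Three pockets side by side along y, 64 mm apart. Drawer walls rise 18 mm above the insert, the front 27 mm; at the stop the pocket lies 67 mm behind the front's inside and 76 mm before the unit's body
- insert_hole1 (a point): pocket 1 of the drawer's grey insert: middle of its mouth, level with the insert's top, 30 mm above the table; 52 (x) x 40 (y) mm, 6 mm deep, bevelled; axes as the unit's; moves with the drawer. Three pockets side by side along y, 64 mm apart. Drawer walls rise 18 mm above the insert, the front 27 mm; at the stop the pocket lies 67 mm behind the front's inside and 76 mm before the unit's body
- insert_hole2 (a point): pocket 2 of the drawer's grey insert: middle of its mouth, level with the insert's top, 30 mm above the table; 52 (x) x 40 (y) mm, 6 mm deep, bevelled; axes as the unit's; moves with the drawer. Three pockets side by side along y, 64 mm apart. Drawer walls rise 18 mm above the insert, the front 27 mm; at the stop the pocket lies 67 mm behind the front's inside and 76 mm before the unit's body
- cassette0: needle cassette: blue flat block with a white panel on both faces, 48 (x) x 36 (y) x 20 mm (z), 45 g; origin: its centre; the same either way up and either way round; all cassettes are alike and any pocket will do; when seated its centre is 4 mm above the pocket's mouth. May be absent
- cassette1: needle cassette: blue flat block with a white panel on both faces, 48 (x) x 36 (y) x 20 mm (z), 45 g; origin: its centre; the same either way up and either way round; all cassettes are alike and any pocket will do; when seated its centre is 4 mm above the pocket's mouth. May be absent
- cassette2: needle cassette: blue flat block with a white panel on both faces, 48 (x) x 36 (y) x 20 mm (z), 45 g; origin: its centre; the same either way up and either way round; all cassettes are alike and any pocket will do; when seated its centre is 4 mm above the pocket's mouth. May be absent
- plate_red: practice plate: cream rigid plate with red lips raised about 3 mm on top, 100 (x) x 64 (y) x 12 mm (z), about 110 g; origin: centre of its underside; either way round will do. It can be straddled by the fingers across its 64 mm. May be absent
- plate_orange: practice plate: cream rigid plate with orange lips raised about 3 mm on top, 100 (x) x 64 (y) x 12 mm (z), about 110 g; origin: centre of its underside; either way round will do. It can be straddled by the fingers across its 64 mm. May be absent
- plate_purple: practice plate: cream rigid plate with purple lips raised about 3 mm on top, 100 (x) x 64 (y) x 12 mm (z), about 110 g; origin: centre of its underside; either way round will do. It can be straddled by the fingers across its 64 mm. May be absent
- mat_red: drying mat: pale grey rectangle with its border in red, 116 (x) x 80 (y) mm, lying flush with the table (no step), fixed; origin: its centre
- mat_orange: drying mat: pale grey rectangle with its border in orange, 116 (x) x 80 (y) mm, lying flush with the table (no step), fixed; origin: its centre
- mat_purple: drying mat: pale grey rectangle with its border in purple, 116 (x) x 80 (y) mm, lying flush with the table (no step), fixed; origin: its centre
- pigment_a: small pigment bottle, 30 mm across, 65 mm high, loose, on top of the drawer unit; origin: centre of its underside; leave alone
- pigment_b: small pigment bottle, 34 mm across, 60 mm high, loose, on the table beyond the mats; origin: centre of its underside; leave alone
- pen: red tattoo pen on a black rest, 125 mm long along its x, 35 mm high, loose, beyond the mats; origin: centre of its underside; leave alone

How it is judged:
By the outcome, as a careful person would: the job done as asked, in the order asked, and still so for the second after the job is handed in, with the robot touching nothing.
Of cassette0, cassette1, cassette2 only 2 to 3 are there at a start; the rules pass over those that are not, and their reading is None.
Of plate_red, plate_orange, plate_purple only 2 to 3 are there at a start; the rules pass over those that are not, and their reading is None.
At some moment in a run one of plate_red, plate_orange, plate_purple may be knocked a few centimetres aside while the robot is not near it.
Once in a run the grip may slacken for a moment while it holds something.
It also fails if it takes over 210 s, if anything falls off the work surface, if the arm or the gripper's body presses on something with over 40 N, if the wrist force passes 120 N, or if a joint passes its speed limit or range.

### The arm

A 6-joint arm with a two-finger parallel gripper is mounted at the origin on the work surface. World frame = base frame: x ahead of the robot, y to its left, z up, the work surface at z = 0. Lengths are in m, angles in rad, forces in N, time in s.
With the tool pointing down it reaches from about 0.25 to 0.775 m from the base axis. Payload 4 kg.
Tool frame: the origin (TCP) lies on the centre line of the jaws, within the pads' length; the fingertips stand 8 mm ahead of it and the grasp point (between the pads) lies 11 mm behind it; z points along the fingers, y is the direction in which the jaws open and shut (so a half turn about z gives the same grasp; the last joint's range is limited). The gripper opens to 94 mm and grips with 3 to 60 N. Pads are 16 mm wide; open, the fingers measure 119 mm over their backs; the gripper's body (75 mm by 177 mm) begins 78 mm behind the grasp point.
Start: joints at [-1.415, 0.087, 1.371, -0, 1.684, -0.103], TCP at [0.141, -0.532, 0.214] pointing down, gripper open.
Joint ranges: [-3.1, 3.1], [-0.76, 2.03], [0.27, 2.55], [-1.08, 4.22], [0.17, 2.65], [-2.57, 2.57]. Speed limits (rad/s): [2.79, 2.79, 3.14, 3.14, 3.14, 3.14].

### API

Orientations are given as [roll, pitch, yaw] about the fixed x, y, z axes, in that order (R = Rz(yaw) Ry(pitch) Rx(roll)).
In Python, from bench import robot gives the robot as it stands.
- The arm moves only by the shell command python3 -m crank 'ROWS' [OPENING]. ROWS is JSON, a list of rows, each a list of 4 numbers: the shift along the tool's x, y, z scaled (see below), then the turn about the tool's z scaled (see below). A call has exactly 10 rows; each row shifts and turns the commanded pose from where the row before left it, along the tool's axes as they then stand; what a row does not reach is not made up. The controller multiplies each number of a shift by 0.2 m and each number of a turn by pi/2 rad. A row lasts 1/8 s, in which the tool goes at most 62.5 mm and 10.7 degrees, less where a joint would pass 70% of its speed; a pose out of reach is approached as far as the arm can. A call with a number of a shift or a turn outside -1 to 1 is refused whole. A call with a gripper value outside its range is refused whole. OPENING is the gripper command: -1 is fully open, 1 is shut, values between are in proportion, set as the call begins (- or left out, the last holds). The fingers move at their own pace and stop on an object; the grip force is fixed at half the most. Time passes only in rows, so rows that do not move let the fingers close, or fill a call up. It gives the time, the measured TCP pose, the force and the opening at its end, in the units of the state.
- robot.get_obs(): the state, without advancing time (a new reading comes with each control period).
- robot.snapshot(name): name is "scene" or "side" or "wrist"; returns (picture, depth): 480x640x3 uint8, red, green, blue; 480x640 float32, m along the optical axis (not along the pixel's ray), 0 where there is no reading.
- robot.camera_params(name): a dict with "fx", "fy", "cx", "cy" (pixels), "world_from_camera" (4x4, takes a point from camera to world coordinates). Camera axes: x right, y down, z forward; pixel columns grow to the right and rows downward; lengths in m; the calibration is good to about 2 mm. A picture is of the moment at which its call begins: read the wrist's pose just before it. camera_params takes no time and is no camera call; for the wrist camera it gives the pose at the moment of the call.
- robot.close_job(): hands the job in, once; it reports no verdict.
The state is a dict: "time": time; "joint_positions": joint angles; "qvel": joint speeds; "joint_torque": joint torques, N m; "tool_pos": TCP position; "ee_rot": TCP orientation; "wrist_force": force on the tool from outside, world axes, zero at the start; "wrist_torque": the same for the moment, N m; "width": finger opening in m.
Only numpy, scipy, OpenCV 4.12 (cv2) and the standard library are available. Lean on these libraries where they do the work, as an engineer would, in place of code of your own. Each camera call takes 0.05 s, during which the arm holds its last target.

## Working session

There is one attempt and no reset: what is moved stays moved. The work goes in short steps, Python scripts to look and compute and a shell command to move; the robot and the scene stay as the last step left them, time stands still between calls to the robot, and variables do not carry over. Pictures are saved under pics/ and viewed, and the job is handed in when it is done.

```bash
ls; mkdir -p pics
python3 - <<'E'
from bench import robot
import cv2
o=robot.get_obs();print(o['time'],o['tool_pos'],o['ee_rot'],o['width'])
for n in("scene","side","wrist"):
    p,d=robot.snapshot(n);cv2.imwrite(f"pics/{n}0.png",p[:,:,::-1]);c=robot.camera_params(n);print(n,c['fx'],c['cx'],c['cy']);print(c['world_from_camera'].round(3) if hasattr(c['world_from_camera'],'round') else c['world_from_camera'])
E
```

```text
pics
0.0 [ 0.14066143 -0.53115407  0.21231096] [-3.13939010e+00 -2.29172567e-04  2.58769737e-01] 0.0940485501129882
scene 459.1567310780448 313.68429224678306 242.66750068140925
[[ 0.896  0.366 -0.253  0.821]
 [ 0.445 -0.745  0.497 -0.359]
 [-0.006 -0.557 -0.83   0.747]
 [ 0.     0.     0.     1.   ]]
side 566.9256757834289 314.43131628318355 233.8336331020972
[[-0.979 -0.132  0.158  0.435]
 [-0.205  0.564 -0.8    0.902]
 [ 0.017 -0.815 -0.579  0.672]
 [ 0.     0.     0.     1.   ]]
wrist 360.41204505325214 318.798856746576 239.51210978621938
[[ 0.255 -0.935 -0.247  0.213]
 [-0.967 -0.247 -0.063 -0.513]
 [-0.002  0.255 -0.967  0.383]
 [ 0.     0.     0.     1.   ]]
```

View pics/scene0.png

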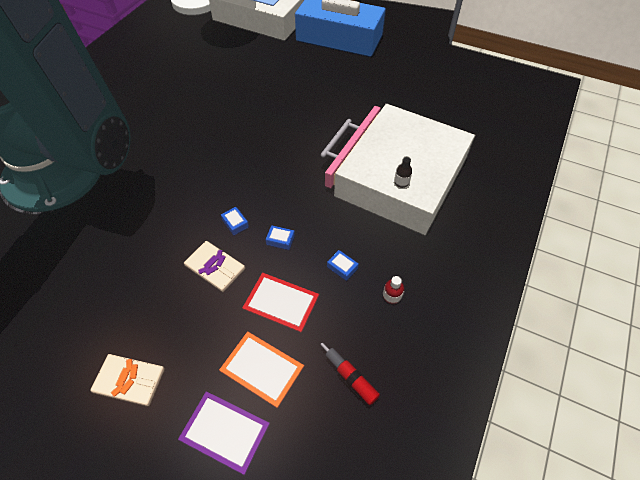

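View pics/side0.png

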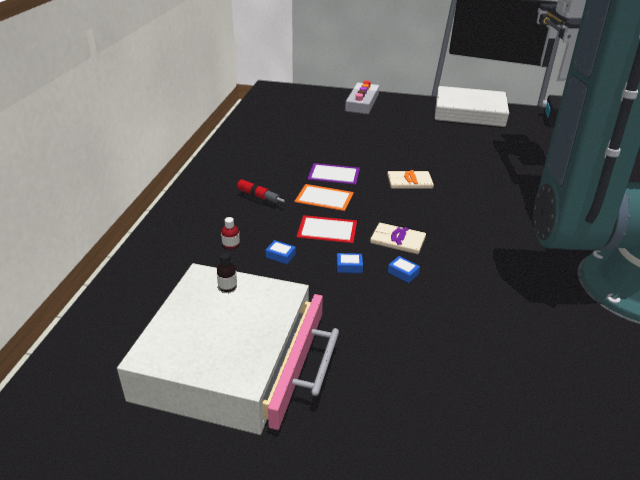

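View pics/wrist0.png

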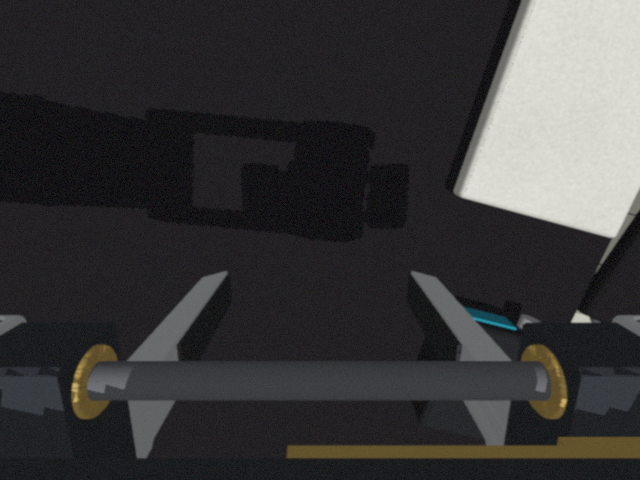

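Scene: three cassettes (scene px (234,219), (280,236), (342,264)), a purple plate (215,265), an orange plate (127,379), three mats, the drawer slightly ajar with its handle at (340,140). There is no red plate.

```bash
cat > h.py <<'E'
from bench import robot
import cv2, numpy as np
def ray(c,uv,z):
    T=np.array(c['world_from_camera']);uv=np.atleast_2d(uv).astype(float)
    d=np.c_[(uv[:,0]-c['cx'])/c['fx'],(uv[:,1]-c['cy'])/c['fy'],np.ones(len(uv))]@T[:3,:3].T
    o=T[:3,3];return (o+d*((z-o[2])/d[:,2])[:,None])[:,:2]
def hsv(p): return cv2.cvtColor(p,cv2.COLOR_RGB2HSV).astype(int)
R={'blue':(100,125,110,60),'purple':(130,150,90,50),'orange':(6,18,150,120),'pink':(160,176,80,120),'cream':(10,30,20,150),'red':(174,4,150,120)}
def mask(p,k):
    h=hsv(p);a,b,s,v=R[k];H=h[...,0]
    m=((H>=a)&(H<=b)) if a<b else ((H>=a)|(H<=b))
    return (m&(h[...,1]>s)&(h[...,2]>v)).astype(np.uint8)
def blobs(m,amin=60):
    m=cv2.morphologyEx(m,cv2.MORPH_CLOSE,np.ones((3,3)))
    cs,_=cv2.findContours(m,cv2.RETR_EXTERNAL,cv2.CHAIN_APPROX_NONE)
    return [c[:,0,:] for c in cs if cv2.contourArea(c)>amin]
def rect(c,pts,z):
    w=ray(c,pts,z)*1000
    (x,y),(a,b),t=cv2.minAreaRect(w.astype(np.float32))
    if a<b:a,b,t=b,a,t+90
    t=(t+90)%180-90
    return np.round([x,y,a,b,t],1)   # long-axis angle deg
E
python3 - <<'E'
from h import *
for n in("scene","side"):
    p,d=robot.snapshot(n);c=robot.camera_params(n)
    for k,z in(('blue',.02),('purple',0),('orange',0),('red',0),('cream',.012),('pink',.057)):
        for b in blobs(mask(p,k)):
            print(n,k,b.mean(0).round(),len(b),rect(c,b,z))
    # cassette white panels / plate tops via white-in-blue
    h=hsv(p); w=((h[...,1]<60)&(h[...,2]>150)).astype(np.uint8)
    for b in blobs(w,80): print(n,'white',b.mean(0).round(),rect(c,b,.02), rect(c,b,0))
E
```

```text
scene blue [343. 265.] 73 [668.4  56.6  52.7  43.7 -14.7]
scene blue [280. 237.] 82 [534.4  60.   51.3  46.1  11. ]
scene blue [234. 220.] 69 [435.1  56.   59.9  39.5 -28.4]
scene blue [340.  25.] 261 [327.6 774.6 264.3 242.6   7.4]
scene purple [224. 432.] 228 [ 624.  -284.6  116.6   80.5    1.6]
scene purple [213. 263.] 72 [443.9 -37.4  62.6  26.1  80.4]
scene purple [99. 13.] 197 [-331.5  496.8  267.2  237.5   25.8]
scene orange [125. 377.] 91 [ 436.1 -285.9   61.6   27.3  -77.3]
scene orange [262. 369.] 196 [ 625.7 -172.9  117.2   80.7   -5. ]
scene red [365. 390.] 60 [ 793.7 -129.8   42.2   23.4  -22.5]
scene red [346. 369.] 40 [ 751.8 -113.1   23.5   22.7  -20.6]
scene red [394. 288.] 51 [769.5  64.3  30.2  24.1   9.9]
scene red [281. 302.] 186 [595.5 -50.5 116.6  80.4   3.1]
scene cream [127. 379.] 185 [ 443.7 -287.7   99.9   63.9   13.6]
scene cream [262. 369.] 192 [ 628.7 -175.7  113.3   77.4   -5. ]
scene cream [213. 265.] 195 [450.3 -45.   99.7  64.2  -9.8]
scene cream [566. 253.] 1277 [1024.7  400.4 1080.1  450.9  -71.6]
scene cream [559.  24.] 450 [ 849.9 1086.1  486.7  
[... 3309 characters left out ...]
96.] [ 622.3 -144.2   96.2   61.3   -4.7] [ 628.1 -176.3   99.1   63.2   -4.7]
side white [410. 179.] [ 443.1 -268.5   97.8   69.8   13.5] [ 443.3 -304.4  100.8   71.9   13.5]
side white [334. 173.] [ 620.2 -252.8   97.5   64.8    1.8] [ 625.9 -288.2  100.5   66.8    1.8]
side white [119. 244.] [ 972.   -76.  1103.1    9.9   89.9] [ 988.5 -106.  1136.9   10.2   89.9]
side white [472.  99.] [ 2.942e+02 -8.028e+02  2.082e+02  1.834e+02  5.000e-01] [ 2.899e+02 -8.551e+02  2.145e+02  1.891e+02  5.000e-01]
side white [362.  94.] [ 623.2 -772.2  167.6   74.    85.9] [ 629.  -823.5  172.7   76.3   85.9]
side white [110. 124.] [1405.6 -628.9 2201.5 1195.4  -75. ] [1435.3 -675.9 2269.  1232.   -75. ]
```

```bash
cat >> h.py <<'E'
def cloud(n,snap=None):
    p,d=snap or robot.snapshot(n);c=robot.camera_params(n);T=np.array(c['world_from_camera'])
    v,u=np.mgrid[0:480,0:640]
    P=np.stack([(u-c['cx'])/c['fx']*d,(v-c['cy'])/c['fy']*d,d],-1)@T[:3,:3].T+T[:3,3]
    P[d==0]=np.nan
    return p,P
def mr(P): 
    (x,y),(a,b),t=cv2.minAreaRect((P[:,:2]*1000).astype(np.float32))
    if a<b:a,b,t=b,a,t+90
    return np.round([x,y,a,b,(t+90)%180-90],1)
def clean(P):
    # drop stray pts
    m=np.median(P,0);return P[np.linalg.norm(P-m,axis=1)<.2]
E
python3 - <<'E'
from h import *
for n in("scene","side"):
    p,P=cloud(n);c=robot.camera_params(n)
    X,Y,Z=P[...,0],P[...,1],P[...,2]
    box=(X>.45)&(X<.85)&(Y>.12)&(Y<.5)
    top=box&(abs(Z-.07)<.004)
    m=cv2.morphologyEx(top.astype(np.uint8),cv2.MORPH_OPEN,np.ones((3,3)))>0
    print(n,'top',mr(P[m]),np.median(Z[m]))
    for b in blobs(m.astype(np.uint8),500): print('  ray',rect(c,b,.07))
    h=(X>.48)&(X<.562)&(Y>.2)&(Y<.45)&(Z>.03)&(Z<.05)&(mask(p,'pink')==0)
    m=cv2.morphologyEx(h.astype(np.uint8),cv2.MORPH_OPEN,np.ones((2,2)))
    for b in blobs(m,60): print('  handle',b.mean(0).round(),rect(c,b,.0445))
    for b in blobs(((Z>.09)&box).astype(np.uint8),40): print('  bottle',P[...,:2][((Z>.09)&box)].mean(0))
    pk=(mask(p,'pink')>0)&(Z>.054)&box
    print('  pink top',mr(P[pk]),np.nanmedian(Z[pk]))
E
```

```text
scene top [686.4 327.8 244.8 206.   86.7] 0.07010486019665674
  ray [686.8 326.  244.8 205.4  86.8]
  handle [339. 139.] [540.5 329.8 131.8  33.3  86.5]
  bottle [0.70541018 0.24077484]
  pink top [567.8 333.6 234.   15.8  86.7] 0.05744407219926734
side top [689.6 326.3 245.5 208.4  86.6] 0.07125988119386062
  ray [688.6 328.1 245.7 207.4  86.7]
  handle [321. 361.] [539.5 339.8 131.5  41.5  86.7]
  bottle [0.7028975  0.25426791]
  pink top [568.4 334.8 234.5  15.4  86.8] 0.05858580597765961
```

```bash
python3 -m crank '[[0.1857,-0.2314,0,0],[0.1857,-0.2314,0,0],[0.1857,-0.2314,0,0],[0.1857,-0.2314,0,0],[0.1857,-0.2314,0,0],[0.1857,-0.2314,0,0],[0.1857,-0.2314,0,0],[0.1857,-0.2314,0,0],[0.1857,-0.2314,0,0],[0.1857,-0.2314,0,0]]' 0.28
python3 -m crank '[[0.1857,-0.2314,0,0],[0.1857,-0.2314,0,0],[0.1857,-0.2314,0,0],[0.1857,-0.2314,0,0],[0.1857,-0.2314,0,0],[0.1857,-0.2314,0,0],[0,0,0,-0.115],[0,0,0,-0.115],[0,0,0,-0.115],[0,0,0,-0.115]]'
python3 -m crank '[[0,0,0,-0.115],[0,0,0,-0.115],[0,0,0,-0.11],[0,0,0,0],[0,0,0.1,0],[0,0,0.1,0],[0,0,0.1,0],[0,0,0.1,0],[0,0,0,0],[0,0,0,0]]'
```

```text
time: 1.6
tool_pos: [0.3818, 0.0127, 0.2139]
ee_rot: [3.141, -0.002, 0.259]
wrist_force: [1.1, -1.7, -0.2]
width: 0.0336
time: 2.85
tool_pos: [0.5257, 0.3363, 0.2132]
ee_rot: [-3.141, 0.0, 0.987]
wrist_force: [-0.3, -0.2, -0.4]
width: 0.0338
time: 4.1
tool_pos: [0.5261, 0.3364, 0.1343]
ee_rot: [3.141, -0.001, 1.514]
wrist_force: [-0.1, -0.2, 0.3]
width: 0.0336
```

```bash
python3 -m crank '[[0,0,0.13,0],[0,0,0.13,0],[0,0,0.13,0],[0,0,0.13,0],[0,0,0,0],[0,0,0,0],[0,0,0,0],[0,0,0,0],[0,0,0,0],[0,0,0,0]]'
python3 -m crank '[[0,0,0,0],[0,0,0,0],[0,0,0,0],[0,0,0,0],[0,0,0,0],[0,0,0,0],[0,0,0,0],[0,0,0,0],[0,0,0,0],[0,0,0,0]]' 1
```

```text
time: 5.35
tool_pos: [0.5257, 0.3362, 0.0296]
ee_rot: [3.141, 0.0, 1.515]
wrist_force: [0.3, -0.1, -0.1]
width: 0.0337
time: 6.6
tool_pos: [0.5257, 0.3362, 0.0294]
ee_rot: [3.142, 0.0, 1.515]
wrist_force: [0.9, 0.9, 0.1]
width: 0.01
```

```bash
python3 -m crank '[[0,-0.03,0,0],[0,-0.06,0,0],[0,-0.07,0,0],[0,-0.07,0,0],[0,-0.07,0,0],[0,-0.07,0,0],[0,-0.07,0,0],[0,-0.07,0,0],[0,-0.07,0,0],[0,-0.05,0,0]]'
python3 -m crank '[[0,-0.01,0,0],[0,-0.01,0,0],[0,-0.01,0,0],[0,-0.01,0,0],[0,-0.01,0,0],[0,-0.01,0,0],[0,0,0,0],[0,0,0,0],[0,0,0,0],[0,0,0,0]]'
```

```text
time: 7.85
tool_pos: [0.3989, 0.3434, 0.0294]
ee_rot: [-3.141, -0.0, 1.516]
wrist_force: [1.0, 2.3, -3.8]
width: 0.0103
time: 9.1
tool_pos: [0.3876, 0.344, 0.0294]
ee_rot: [-3.141, -0.0, 1.515]
wrist_force: [-0.5, 4.2, -3.6]
width: 0.01
```

```bash
python3 -m crank '[[0,-0.01,0,0],[0,-0.01,0,0],[0,-0.01,0,0],[0,0,0,0],[0,0,0,0],[0,0,0,0],[0,0,0,0],[0,0,0,0],[0,0,0,0],[0,0,0,0]]'
```

```text
time: 10.35
tool_pos: [0.3858, 0.3434, 0.0298]
ee_rot: [3.134, 0.001, 1.515]
wrist_force: [6.0, 0.5, -4.5]
width: 0.0126
```

```bash
python3 -m crank '[[0,-0.02,0,0],[0,-0.02,0,0],[0,0,0,0],[0,0,0,0],[0,0,0,0],[0,0,0,0],[0,0.02,0,0],[0,0.02,0,0],[0,0.02,0,0],[0,0,0,0]]'
python3 - <<'E'
from h import *
for n in("scene","side"):
    p,P=cloud(n);cv2.imwrite(f"pics/{n}1.png",p[:,:,::-1])
    Z=P[...,2];X=P[...,0];Y=P[...,1]
    pk=(mask(p,'pink')>0)&(Z>.054)&(X<.6)&(Y>.1)&(Y<.6)
    print('  pink top',mr(P[pk]),np.nanmedian(Z[pk]))
E
```

```text
time: 11.6
tool_pos: [0.3867, 0.343, 0.0302]
ee_rot: [3.14, 0.002, 1.515]
wrist_force: [2.6, -1.7, 1.5]
width: 0.0097
  pink top [443.1 342.4 235.9  44.3  86.5] 0.05727459248822592
  pink top [428.9 349.4 221.   16.9  86.6] 0.05871116156323597
```

View pics/scene1.png

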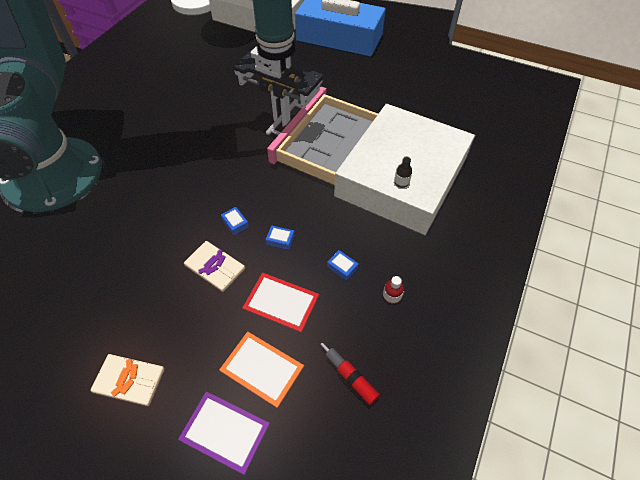

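View pics/side1.png

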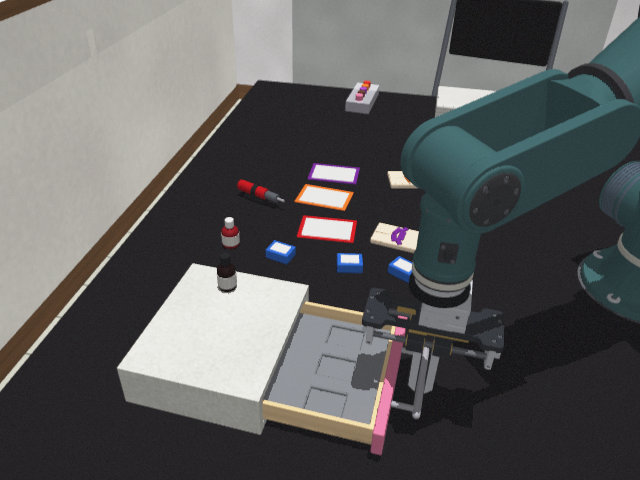

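```bash
python3 -m crank '[[0,0,0,0],[0,0,0,0],[0,0,0,0],[0,0,0,0],[0,0,-0.1,0],[0,0,-0.2,0],[0,0,-0.25,0],[0,0,-0.25,0],[0,-0.02,0,0],[0,0,0,0]]' 0.28
python3 - <<'E'
from h import *
for n in("scene","side"):
    p,P=cloud(n);cv2.imwrite(f"pics/{n}2.png",p[:,:,::-1])
    Z=P[...,2];X=P[...,0];Y=P[...,1];c=robot.camera_params(n)
    pk=(mask(p,'pink')>0)&(Z>.054)&(X<.6)&(Y>.1)&(Y<.6)&(Z<.065)
    print('  pink top',mr(P[pk]),np.nanmedian(Z[pk]))
    fl=((Z<.0275)&(Z>.018)&(X>.42)&(X<.58)&(Y>.22)&(Y<.46)).astype(np.uint8)
    for b in blobs(fl,40): print('pocket',b.mean(0).round(),rect(c,b,.024))
E
```

```text
time: 12.95
tool_pos: [0.3814, 0.344, 0.1888]
ee_rot: [-3.141, 0.001, 1.516]
wrist_force: [-0.2, 0.1, -0.7]
width: 0.034
  pink top [428.5 342.2 235.9  16.3  86.7] 0.05750008358118408
pocket [302. 169.] [496.8 232.4 149.9  18.6   1.4]
pocket [314. 155.] [496.8 280.6  64.7  42.4  -1.4]
pocket [329. 137.] [506.9 347.6  52.9  50.6  -4.2]
pocket [342. 121.] [511.5 404.1  57.5  52.4  -5.7]
  pink top [429.7 342.5 235.4  14.8  86.7] 0.05866124853789245
pocket [322. 429.] [511.7 442.3 135.7   8.6  -3.2]
pocket [325. 402.] [514.8 396.7  52.   40.5  -3.6]
pocket [336. 367.] [511.3 332.4  52.2  39.8  -3.7]
pocket [345. 337.] [507.7 268.2  52.4  39.3  -3.6]
```

View pics/side2.png

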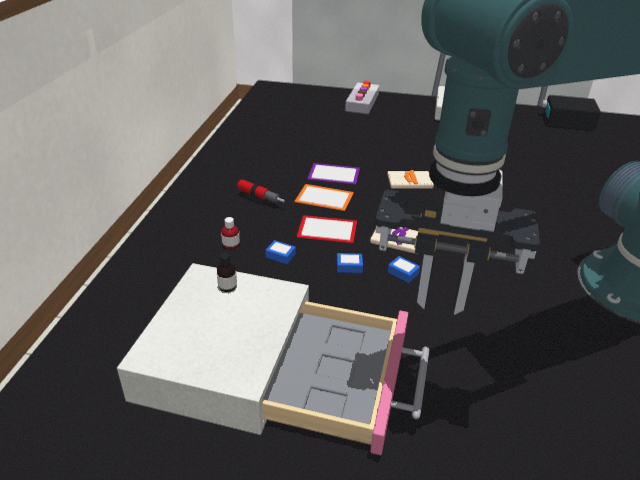

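```bash
python3 -m crank '[[-0.085,0.16,0,0],[-0.085,0.16,0,0],[-0.085,0.16,0,0],[-0.085,0.16,0,0],[0,0,0,0],[0,0,0,0],[0,0,0,0],[0,0,0,0],[0,0,0,0],[0,0,0,0]]'
python3 - <<'E'
from h import *
c=robot.camera_params('wrist')
p,P=cloud('wrist');cv2.imwrite(f"pics/wrist3.png",p[:,:,::-1])
np.save('w3.npy',P)
E
```

```text
time: 14.3
tool_pos: [0.5058, 0.2694, 0.1896]
ee_rot: [3.141, -0.0, 1.516]
wrist_force: [-0.1, -0.1, 0.4]
width: 0.0337
```

View pics/wrist3.png

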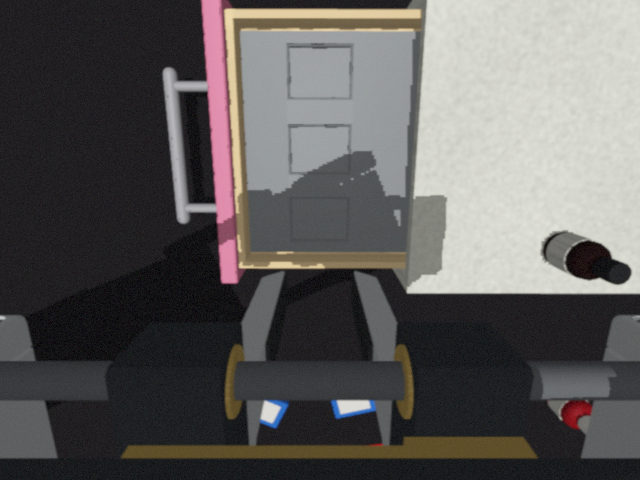

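The wrist view shows three empty pockets at px (320,71), (320,149), (319,218), with the drawer open.

Run:
```python
from h import *
c=robot.camera_params('wrist');P=np.load('w3.npy');p=cv2.imread('pics/wrist3.png')[:,:,::-1].copy()
g=cv2.cvtColor(p,cv2.COLOR_RGB2GRAY)
bg=cv2.medianBlur(g,31)
e=((bg.astype(int)-g>12)).astype(np.uint8);e[:, :270]=0;e[:,370:]=0;e[:30]=0;e[250:]=0
n,l,st,ce=cv2.connectedComponentsWithStats(cv2.dilate(e,np.ones((3,3))))
for i in range(1,n):
    if st[i,4]>80:
        v,u=np.nonzero((l==i)&(e>0));print(st[i],rect(c,np.c_[u,v],.03))
for name,q in(('p2',[[287,43],[353,43],[353,99],[287,99]]),('p1',[[289,124],[351,124],[351,174],[289,174]]),('p0',[[290,197],[349,197],[349,241],[290,241]])):
    print(name,rect(c,np.array(q),.03),ray(c,np.array(q).mean(0),.03)*1000)
Z=P[...,2]
for v in(71,149):
    print(v,[ (u,round(P[v,u,0]*1000,1),round(Z[v,u]*1000,1)) for u in list(range(205,250,4))+list(range(280,296,2))+list(range(345,358,2))+list(range(404,424,3))])
```

```text
[ 285   42   70   59 1411] [514.7 402.6  56.6  43.4  -3.2]
[ 286  123   85   58 1089] [519.1 336.5  72.5  47.5  -2.9]
p2 [515.2 402.5  56.6  43.4  -3.2] [[515.24651697 402.93973058]]
p1 [511.7 339.   55.9  43.   -3.2] [[511.71968058 339.33573547]]
p0 [507.7 275.9  55.8  41.8  -3.2] [[507.75337713 276.2180743 ]]
71 [(205, np.float64(409.7), np.float64(-1.5)), (209, np.float64(429.3), np.float64(57.4)), (213, np.float64(432.2), np.float64(56.6)), (217, np.float64(435.2), np.float64(56.2)), (221, np.float64(438.3), np.float64(56.4)), (225, np.float64(441.2), np.float64(55.5)), (229, np.float64(442.5), np.float64(47.2)), (233, np.float64(445.6), np.float64(46.7)), (237, np.float64(447.2), np.float64(38.7)), (241, np.float64(447.0), np.float64(20.2)), (245, np.float64(451.9), np.float64(28.6)), (249, np.float64(455.4), np.float64(29.2)), (280, np.float64(481.5), np.float64(28.7)), (282, np.float64(483.3), np.float64(29.6)), (284, np.float64(485.0), np.float64(29.7)), (286, np.float64(486.5), np.float64(27.8)), (288, np.float64(488.1), np.float64(26.6)), (290, np.float64(489.6), np.float64
[... 1513 characters left out ...]
2, np.float64(486.4), np.float64(22.3)), (294, np.float64(488.2), np.float64(23.4)), (345, np.float64(534.4), np.float64(22.1)), (347, np.float64(536.2), np.float64(22.9)), (349, np.float64(537.6), np.float64(27.1)), (351, np.float64(539.1), np.float64(30.4)), (353, np.float64(540.9), np.float64(30.0)), (355, np.float64(542.8), np.float64(28.6)), (357, np.float64(544.6), np.float64(28.5)), (404, np.float64(586.5), np.float64(28.2)), (407, np.float64(588.6), np.float64(30.7)), (410, np.float64(591.7), np.float64(28.9)), (413, np.float64(586.8), np.float64(58.6)), (416, np.float64(587.2), np.float64(66.5)), (419, np.float64(589.0), np.float64(68.8)), (422, np.float64(591.5), np.float64(68.2))]
```

```bash
python3 -m crank '[[-0.214,-0.063,0,0],[-0.214,-0.063,0,0],[-0.214,-0.063,0,0],[-0.214,-0.063,0,0],[-0.214,-0.063,0,0],[0,0,0,-0.102],[0,0,0,-0.102],[0,0,0,-0.102],[0,0,0,-0.102],[0,0,0,-0.102]]' -0.28
python3 -m crank '[[0,0,0,-0.102],[0,0,0,-0.101],[0,0,0.16,0],[0,0,0.16,0],[0,0,0.16,0],[0,0,0.1,0],[0,0,0,0],[0,0,0,0],[0,0,0,0],[0,0,0,0]]'
python3 - <<'E'
from h import *
p,P=cloud('wrist');cv2.imwrite(f"pics/wrist4.png",p[:,:,::-1])
E
```

```text
time: 15.6
tool_pos: [0.4312, 0.059, 0.1896]
ee_rot: [3.141, 0.0, 2.322]
wrist_force: [0.3, -0.3, 0.2]
width: 0.0601
time: 16.85
tool_pos: [0.4319, 0.059, 0.0744]
ee_rot: [3.141, 0.002, 2.635]
wrist_force: [0.2, 1.0, -0.3]
width: 0.0599
```

View pics/wrist4.png

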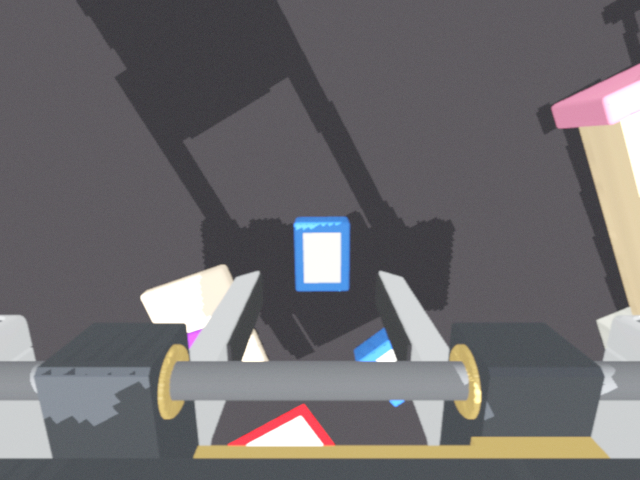

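The cassette sits centred and square between the jaws, px (322,257).

```bash
python3 - <<'E'
from h import *
p=cv2.imread('pics/wrist4.png')[:,:,::-1].copy();c=robot.camera_params('wrist')
h=hsv(p); w=((h[...,1]<60)&(h[...,2]>150)).astype(np.uint8)
for b in blobs(w,200):
    if 200<b[:,1].mean()<290 and 290<b[:,0].mean()<360: print(rect(c,b,.02))
E
python3 -m crank '[[0,0,0.1,0],[0,0,0.1,0],[0,0,0.06,0],[0,0,0.027,0],[0,0,0,0],[0,0,0,0],[0,0,0,0],[0,0,0,0],[0,0,0,0],[0,0,0,0]]'
python3 -m crank '[[0,0,0,0],[0,0,0,0],[0,0,0,0],[0,0,0,0],[0,0,0,0],[0,0,-0.1,0],[0,0,-0.15,0],[0,0,-0.15,0],[0,0,-0.1,0],[0,0,0,0]]' 1
```

```text
[431.6  61.8  33.5  24.4 -29.1]
time: 18.15
tool_pos: [0.4312, 0.059, 0.0161]
ee_rot: [-3.142, 0.0, 2.635]
wrist_force: [-0.1, -0.7, 0.3]
width: 0.0601
time: 19.4
tool_pos: [0.4324, 0.059, 0.1177]
ee_rot: [3.14, 0.004, 2.635]
wrist_force: [-0.1, 0.3, -1.2]
width: 0.0357
```

```bash
python3 -m crank '[[0.0666,0.2432,0,0],[0.0666,0.2432,0,0],[0.0666,0.2432,0,0],[0.0666,0.2432,0,0],[0.0666,0.2432,0,0],[0.0666,0.2432,0,0],[0.0666,0.2432,0,0],[0,0,0,-0.0954],[0,0,0,-0.0954],[0,0,0,-0.0954]]'
python3 -m crank '[[0,0,0,0],[0,0,0,0],[0,0,0.1,0],[0,0,0.1,0],[0,0,0,0],[0,0,0,0],[0,0,0,0],[0,0,0,0],[0,0,0,0],[0,0,0,0]]';  python3 - <<'E'
from h import *
c=robot.camera_params('wrist');p,P=cloud('wrist');cv2.imwrite(f"pics/wrist5.png",p[:,:,::-1])
print(c['world_from_camera'][:3,3] if 0 else robot.get_obs()['tool_pos'])
E
```

```text
time: 20.65
tool_pos: [0.5139, 0.4017, 0.1134]
ee_rot: [-3.139, -0.003, 3.09]
wrist_force: [-0.3, -0.1, -0.4]
width: 0.0356
time: 21.9
tool_pos: [0.5148, 0.402, 0.0762]
ee_rot: [3.141, 0.0, 3.085]
wrist_force: [0.8, -0.6, -0.9]
width: 0.0358
[0.51479213 0.40202869 0.07618767]
```

View pics/wrist5.png

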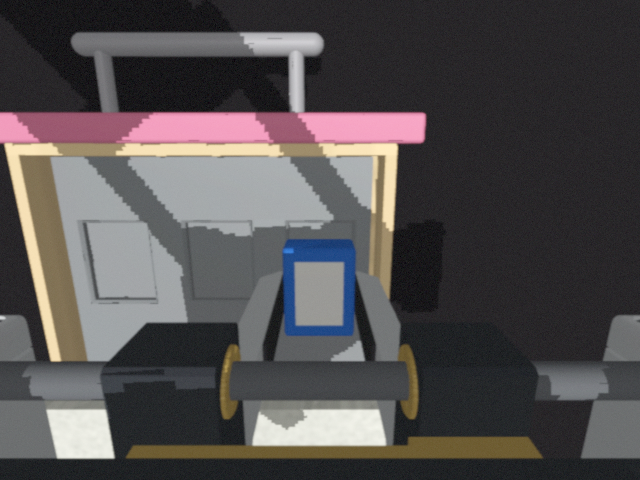

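Run:
```python
from h import *
p=cv2.imread('pics/wrist5.png')[:,:,::-1].copy();c=robot.camera_params('wrist')
h=hsv(p); w=((h[...,1]<60)&(h[...,2]>130)).astype(np.uint8)
for b in blobs(w,200):
    if 250<b[:,1].mean()<320 and 290<b[:,0].mean()<360: print('cas',rect(c,b,.08))
w=mask(p,'blue')
for b in blobs(w,200): print('blue',b.min(0),b.max(0))
g=cv2.cvtColor(p,cv2.COLOR_RGB2GRAY)
cv2.imwrite('pics/crop5.png',cv2.resize(p[200:320,60:400,::-1],None,fx=2.3,fy=2.3,interpolation=cv2.INTER_CUBIC))
```

```text
cas [514.  402.1  33.6  24.   -3.3]
blue [282 239] [355 335]
```

View pics/crop5.png

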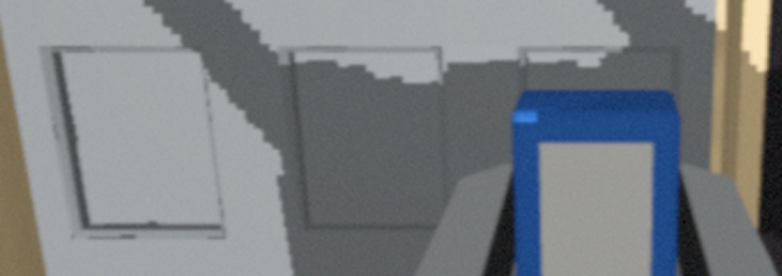

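Run:
```python
from h import *
c=robot.camera_params('wrist')
f=lambda q:np.array(q)/2.3+[60,200]
for n,q in(('p0',[[42,46],[203,48],[223,236],[72,237]]),('p1top',[[279,48],[441,48]]),('p1bot',[[302,229],[302,229]]),('p2top',[[520,48],[678,48]])):
    w=ray(c,f(q),.03)*1000;print(n,w.round(1).tolist(),w.mean(0).round(1))
```

```text
p0 [[478.2, 256.9], [481.2, 299.5], [535.2, 295.6], [533.0, 252.9]] [506.9 276.2]
p1top [[482.4, 319.7], [484.9, 362.7]] [483.6 341.2]
p1bot [[534.4, 318.2], [534.4, 318.2]] [534.4 318.2]
p2top [[486.1, 383.7], [488.5, 425.6]] [487.3 404.6]
```

```bash
python3 -m crank '[[0,0.005,0,0],[0,0,0.04,0],[0,0,0.04,0],[0,0,0.03,0],[0,0,0.02,0],[0,0,0.02,0],[0,0,0.015,0],[0,0,0.01,0],[0,0,0,0],[0,0,0,0]]'
```

```text
time: 23.2
tool_pos: [0.5149, 0.403, 0.0412]
ee_rot: [3.141, 0.0, 3.085]
wrist_force: [-0.0, -0.3, -0.5]
width: 0.0356
```

```bash
python3 -m crank '[[0,0,0,0],[0,0,0,0],[0,0,0,0],[0,0,0,0],[0,0,-0.1,0],[0,0,-0.15,0],[0,0,-0.2,0],[0,0,-0.2,0],[0,0,0,0],[0,0,0,0]]' -0.04
python3 - <<'E'
from h import *
for n in('wrist','side'):
    p,P=cloud(n);cv2.imwrite(f"pics/{n}6.png",p[:,:,::-1])
    for b in blobs(mask(p,'blue'),60):
        m=np.zeros((480,640),np.uint8);cv2.fillPoly(m,[b],1);print(n,b.mean(0).round(),np.nanmedian(P[m>0],0).round(4))
E
```

```text
time: 24.45
tool_pos: [0.5146, 0.4033, 0.1711]
ee_rot: [3.141, 0.0, 3.085]
wrist_force: [-0.1, 0.0, 0.3]
width: 0.0487
wrist [  2. 272.] [0.5467 0.0858 0.0008]
wrist [319. 231.] [0.5116 0.4027 0.0413]
wrist [638. 116.] [0.4422 0.6936 0.0009]
side [325. 399.] [0.5132 0.4092 0.0448]
side [359. 267.] [0.513  0.0783 0.0135]
side [280. 252.] [0.6658 0.0708 0.0197]
```

View pics/wrist6.png

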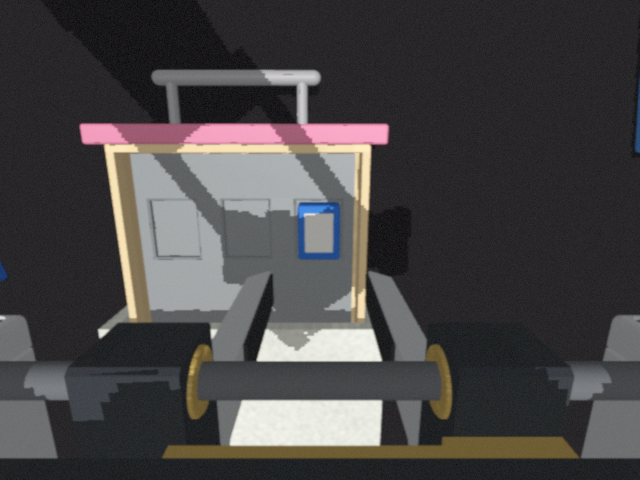

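```bash
python3 -m crank '[[-0.026,-0.2411,0,0],[-0.026,-0.2411,0,0],[-0.026,-0.2411,0,0],[-0.026,-0.2411,0,0],[-0.026,-0.2411,0,0],[-0.026,-0.2411,0,0],[-0.026,-0.2411,0,0],[0,0,0,-0.084],[0,0,0,-0.084],[0,0,0,0]]' -0.28
python3 -m crank '[[0,0,0.16,0],[0,0,0.16,0],[0,0,0.16,0],[0,0,0,0],[0,0,0,0],[0,0,0,0],[0,0,0,0],[0,0,0,0],[0,0,0,0],[0,0,0,0]]'
cat >> h.py <<'E'
def wcas(name=None,z=.02):
    p,_=robot.snapshot('wrist');c=robot.camera_params('wrist')
    if name: cv2.imwrite(name,p[:,:,::-1])
    h=hsv(p); w=((h[...,1]<60)&(h[...,2]>130)).astype(np.uint8)
    for b in blobs(w,150):
        if b[:,1].max()<330 and 280<b[:,0].mean()<360: print(b.mean(0).round(),rect(c,b,z))
    o=robot.get_obs();print(o['tool_pos'].round(4),np.degrees(o['ee_rot'][2]))
E
python3 -c "
from h import *
wcas('pics/wrist7.png')"
```

```text
time: 25.8
tool_pos: [0.5313, 0.0637, 0.1694]
ee_rot: [3.141, -0.003, -2.936]
wrist_force: [-0.4, -0.4, -0.5]
width: 0.0601
time: 27.05
tool_pos: [0.532, 0.0639, 0.0751]
ee_rot: [-3.142, 0.0, -2.934]
wrist_force: [-0.1, -0.6, 0.4]
width: 0.0599
[322. 261.] [533.   65.8  33.2  23.3  10.7]
[0.532  0.0639 0.075 ] -168.12513434321718
```

View pics/wrist7.png

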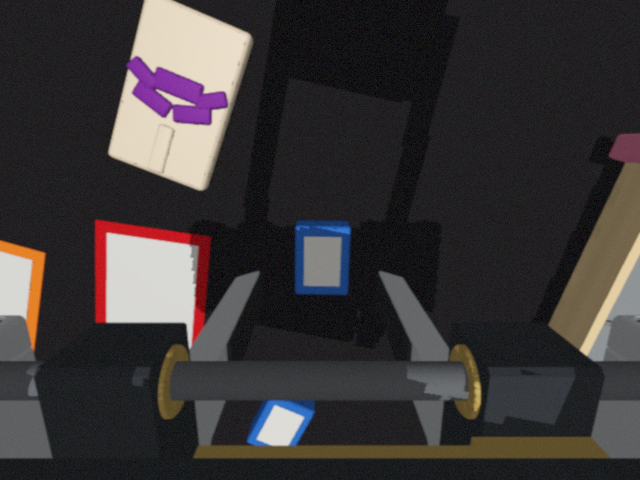

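```bash
python3 -m crank '[[0,0,0.1,0],[0,0,0.1,0],[0,0,0.06,0],[0,0,0.035,0],[0,0,0,0],[0,0,0,0],[0,0,0,0],[0,0,0,0],[0,0,0,0],[0,0,0,0]]'
python3 -m crank '[[0,0,0,0],[0,0,0,0],[0,0,0,0],[0,0,0,0],[0,0,0,0],[0,0,-0.1,0],[0,0,-0.15,0],[0,0,-0.15,0],[0,0,-0.1,0],[0,0,0,0]]' 1
```

```text
time: 28.35
tool_pos: [0.5321, 0.0639, 0.0161]
ee_rot: [-3.142, 0.0, -2.934]
wrist_force: [-1.2, -0.3, 0.7]
width: 0.0601
time: 29.6
tool_pos: [0.5334, 0.0639, 0.118]
ee_rot: [-3.141, 0.004, -2.934]
wrist_force: [0.1, -0.3, 0.2]
width: 0.0354
```

```bash
python3 -m crank '[[-0.0303,0.228,0,0],[-0.0303,0.228,0,0],[-0.0303,0.228,0,0],[-0.0303,0.228,0,0],[-0.0303,0.228,0,0],[-0.0303,0.228,0,0],[0,0,0,0.084],[0,0,0,0.084],[0,0,0,0],[0,0,0,0]]'
python3 -m crank '[[0,0,0,0],[0,0,0.1,0],[0,0,0.1,0],[0,0,0,0],[0,0,0,0],[0,0,0,0],[0,0,0,0],[0,0,0,0],[0,0,0,0],[0,0,0,0]]';  python3 -c "
from h import *
wcas('pics/wrist8.png',.08)"
```

```text
time: 30.85
tool_pos: [0.511, 0.3388, 0.115]
ee_rot: [-3.141, -0.001, 3.087]
wrist_force: [0.5, 0.7, -0.1]
width: 0.0358
time: 32.1
tool_pos: [0.5113, 0.3391, 0.076]
ee_rot: [-3.141, -0.0, 3.085]
wrist_force: [0.0, -0.7, 0.5]
width: 0.0358
[319. 298.] [512.8 339.1  33.3  24.   -3.3]
[342. 211.] [482.  340.9 174.1  87.1  86.7]
[316.  57.] [409.5 345.2 104.3  31.3  86.7]
[0.5113 0.3391 0.076 ] 176.75628080261194
```

View pics/wrist8.png

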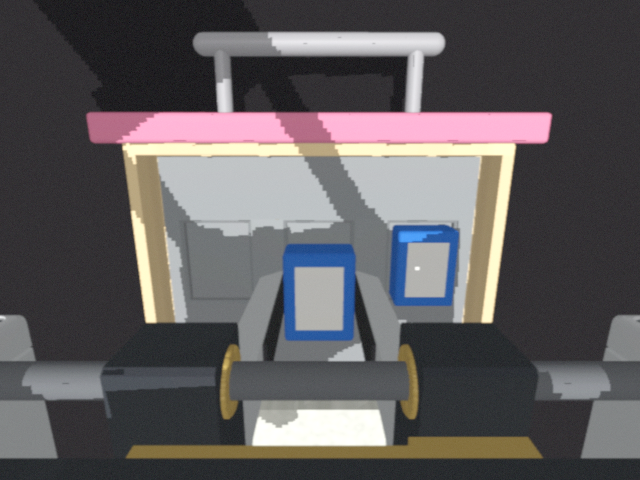

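```bash
python3 -m crank '[[0.009,0,0,0],[0,0,0.04,0],[0,0,0.04,0],[0,0,0.03,0],[0,0,0.02,0],[0,0,0.02,0],[0,0,0.015,0],[0,0,0.01,0],[0,0,0,0],[0,0,0,0]]'
```

```text
time: 33.4
tool_pos: [0.5097, 0.3393, 0.0412]
ee_rot: [3.141, 0.0, 3.085]
wrist_force: [-0.1, 0.3, 0.2]
width: 0.0354
```

```bash
python3 -m crank '[[0,0,0,0],[0,0,0,0],[0,0,0,0],[0,0,0,0],[0,0,-0.1,0],[0,0,-0.15,0],[0,0,-0.2,0],[0,0,-0.2,0],[0,0,0,0],[0,0,0,0]]' -0.04
python3 - <<'E'
from h import *
for n in('wrist','side'):
    p,P=cloud(n);cv2.imwrite(f"pics/{n}9.png",p[:,:,::-1])
    for b in blobs(mask(p,'blue'),60):
        m=np.zeros((480,640),np.uint8);cv2.fillPoly(m,[b],1);print(n,b.mean(0).round(),np.nanmedian(P[m>0],0).round(4))
    if n=='side':
        h=hsv(p); w=((h[...,1]<60)&(h[...,2]>150)).astype(np.uint8)
        for b in blobs(w,80):
            if len(b)<120: print(b.mean(0).round(),rect(robot.camera_params(n),b,.02))
E
```

```text
time: 34.65
tool_pos: [0.5093, 0.3392, 0.1711]
ee_rot: [-3.142, 0.0, 3.085]
wrist_force: [-0.1, -0.5, 0.1]
width: 0.049
wrist [ 57. 406.] [0.6866 0.0478 0.0169]
wrist [392. 232.] [0.5115 0.4012 0.0412]
wrist [319. 233.] [0.5086 0.3389 0.0414]
side [325. 398.] [0.513  0.4093 0.0448]
side [335. 364.] [0.5106 0.3466 0.0446]
side [280. 252.] [0.666  0.0707 0.0194]
[283. 383.] [576.5 368.2  85.8  34.   86.9]
[280. 248.] [667.9  59.1  33.5  24.5 -13.6]
[311. 226.] [626.6 -24.5  61.4  32.   89.3]
[315. 195.] [ 640.6 -146.3   62.9   59.4   86.3]
```

View pics/wrist9.png

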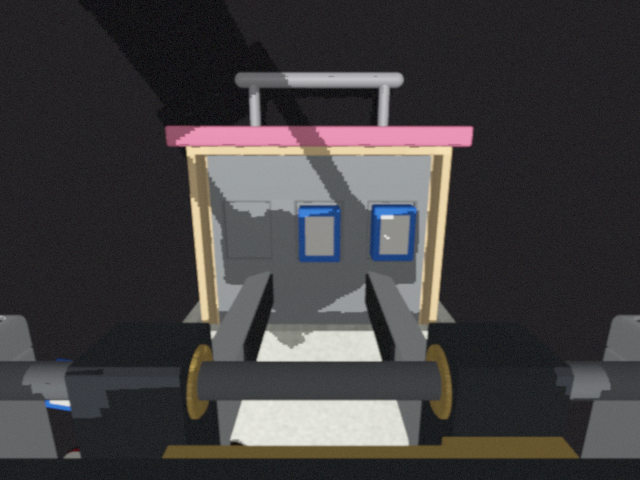

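```bash
python3 -m crank '[[-0.1241,-0.1924,0,0],[-0.1241,-0.1924,0,0],[-0.1241,-0.1924,0,0],[-0.1241,-0.1924,0,0],[-0.1241,-0.1924,0,0],[-0.1241,-0.1924,0,0],[-0.1241,-0.1924,0,0],[0,0,0,0.061],[0,0,0,0.061],[0,0,0,0]]' -0.28
python3 -m crank '[[0,0,0.16,0],[0,0,0.16,0],[0,0,0.16,0],[0,0,0,0],[0,0,0,0],[0,0,0,0],[0,0,0,0],[0,0,0,0],[0,0,0,0],[0,0,0,0]]'
python3 -c "
from h import *
wcas('pics/wrist10.png')"
```

```text
time: 36.0
tool_pos: [0.667, 0.0603, 0.1689]
ee_rot: [-3.141, -0.003, 2.894]
wrist_force: [-0.6, -1.2, 0.7]
width: 0.0599
time: 37.25
tool_pos: [0.6677, 0.0605, 0.075]
ee_rot: [-3.141, -0.0, 2.893]
wrist_force: [0.4, -0.1, -0.3]
width: 0.0602
[321. 259.] [668.1  62.4  32.9  23.2 -14.3]
[0.6677 0.0605 0.075 ] 165.7776586744476
```

View pics/wrist10.png

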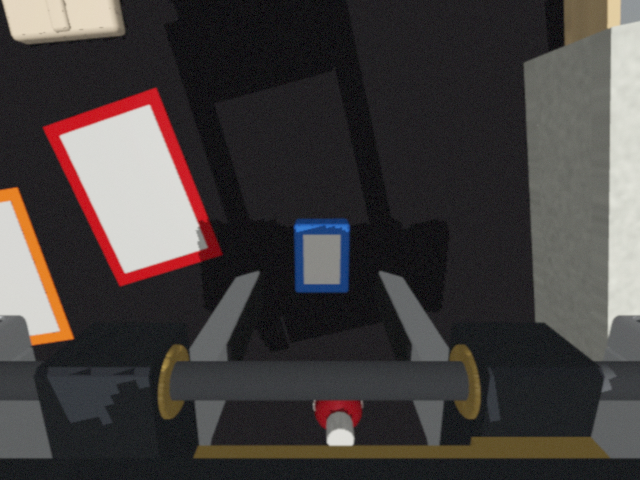

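```bash
python3 -m crank '[[0,0,0.1,0],[0,0,0.1,0],[0,0,0.06,0],[0,0,0.035,0],[0,0,0,0],[0,0,0,0],[0,0,0,0],[0,0,0,0],[0,0,0,0],[0,0,0,0]]'
python3 -m crank '[[0,0,0,0],[0,0,0,0],[0,0,0,0],[0,0,0,0],[0,0,0,0],[0,0,-0.1,0],[0,0,-0.15,0],[0,0,-0.2,0],[0,0,-0.15,0],[0,0,0,0]]' 1
```

```text
time: 38.55
tool_pos: [0.6677, 0.0605, 0.0161]
ee_rot: [-3.142, 0.0, 2.893]
wrist_force: [0.2, -0.2, 0.0]
width: 0.0606
time: 39.8
tool_pos: [0.6701, 0.0605, 0.1416]
ee_rot: [3.139, 0.009, 2.893]
wrist_force: [-0.1, 0.4, -0.9]
width: 0.0356
```

```bash
python3 -m crank '[[0.1736,0.1407,0,0],[0.1736,0.1407,0,0],[0.1736,0.1407,0,0],[0.1736,0.1407,0,0],[0.1736,0.1407,0,0],[0.1736,0.1407,0,0],[0,0,0,-0.061],[0,0,0,-0.061],[0,0,0,0],[0,0,0,0]]'
python3 -m crank '[[0,0,0,0],[0,0,0.1,0],[0,0,0.1,0],[0,0,0.1,0],[0,0,0,0],[0,0,0,0],[0,0,0,0],[0,0,0,0],[0,0,0,0],[0,0,0,0]]';  python3 -c "
from h import *
wcas('pics/wrist11.png',.08)"
```

```text
time: 41.05
tool_pos: [0.5069, 0.275, 0.1352]
ee_rot: [-3.141, -0.001, 3.083]
wrist_force: [0.1, -0.3, -1.1]
width: 0.0355
time: 42.3
tool_pos: [0.5074, 0.2753, 0.0762]
ee_rot: [-3.142, 0.0, 3.085]
wrist_force: [0.1, -0.0, -0.3]
width: 0.0354
[319. 295.] [507.2 275.4  33.3  23.8  -3.7]
[302. 195.] [456.2 272.9  37.4  33.6  86.7]
[0.5073 0.2754 0.0761] 176.75599478030162
```

View pics/wrist11.png

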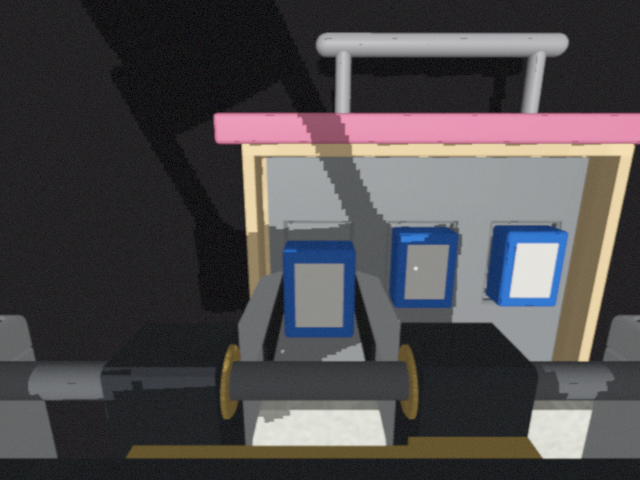

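```bash
python3 -m crank '[[0,0,0,0],[0,0,0.04,0],[0,0,0.04,0],[0,0,0.03,0],[0,0,0.02,0],[0,0,0.02,0],[0,0,0.015,0],[0,0,0.01,0],[0,0,0,0],[0,0,0,0]]'
python3 -m crank '[[0,0,0,0],[0,0,0,0],[0,0,0,0],[0,0,0,0],[0,0,-0.1,0],[0,0,-0.15,0],[0,0,-0.2,0],[0,0,-0.2,0],[0,0,0,0],[0,0,0,0]]' -0.04
python3 - <<'E'
from h import *
for n in('wrist','side'):
    p,P=cloud(n);cv2.imwrite(f"pics/{n}12.png",p[:,:,::-1])
    for b in blobs(mask(p,'blue'),60):
        m=np.zeros((480,640),np.uint8);cv2.fillPoly(m,[b],1);print(n,b.mean(0).round(),np.nanmedian(P[m>0],0).round(4))
        w=m*((hsv(p)[...,1]<70)&(hsv(p)[...,2]>100)).astype(np.uint8);w=cv2.morphologyEx(w,cv2.MORPH_OPEN,np.ones((5,5)))
        if w.sum()>80:
            q=P[w>0]; A=np.c_[q[:,:2]-q[:,:2].mean(0),np.ones(len(q))];s=np.linalg.lstsq(A,q[:,2],rcond=None)[0];print('   z,slopes deg',s[2].round(4),np.degrees(s[:2]).round(1),rect(robot.camera_params(n),blobs(w,30)[0],.044))
E
```

```text
time: 43.6
tool_pos: [0.5074, 0.2754, 0.0413]
ee_rot: [3.142, 0.0, 3.085]
wrist_force: [0.2, -0.3, -0.4]
width: 0.0356
time: 44.85
tool_pos: [0.5068, 0.2746, 0.1698]
ee_rot: [-3.14, -0.002, 3.085]
wrist_force: [-0.6, -0.7, -0.6]
width: 0.0487
wrist [394. 233.] [0.5092 0.3379 0.0417]
 ** On entry to DLASCL parameter number  4 had an illegal value
 ** On entry to DLASCL parameter number  4 had an illegal valueTraceback (most recent call last):
  File "<stdin>", line 8, in <module>
    x, resids, rank, s = _umath_linalg.lstsq(a, b, rcond,
                         ~~~~~~~~~~~~~~~~~~~^^^^^^^^^^^^^
                                             signature=signature)
                                             ^^^^^^^^^^^^^^^^^^^^
    raise LinAlgError("SVD did not converge in Linear Least Squares")
numpy.linalg.LinAlgError: SVD did not converge in Linear Least Squares
```

View pics/wrist12.png

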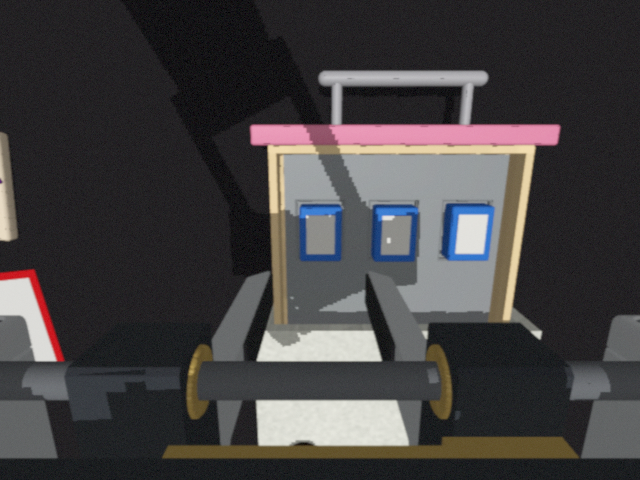

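```bash
python3 -m crank '[[0.2067,0.1048,0,0],[0.2067,0.1048,0,0],[0.2067,0.1048,0,0],[0,0,0,0.1111],[0,0,0,0.1111],[0,0,0,0.1111],[0,0,0,0.1111],[0,0,0,0.1111],[0,0,0,0.1111],[0,0,0,0.1111]]' 0.28
python3 - <<'E'
from h import *
for n in('side','scene'):
    p,P=cloud(n);cv2.imwrite(f"pics/{n}12.png",p[:,:,::-1]);h=hsv(p)
    for b in blobs(mask(p,'blue'),60):
        m=np.zeros((480,640),np.uint8);cv2.fillPoly(m,[b],1);print(n,b.mean(0).round(),np.nanmedian(P[m>0],0).round(4))
        w=m*((h[...,1]<70)&(h[...,2]>100)).astype(np.uint8)
        q=P[w>0]; q=q[np.isfinite(q).all(1)]
        if 60<len(q)<2000:
            A=np.c_[q[:,:2]-q[:,:2].mean(0),np.ones(len(q))];s=np.linalg.lstsq(A,q[:,2],rcond=None)[0];print('   z,slopes deg',s[2].round(4),np.degrees(s[:2]).round(1),rect(robot.camera_params(n),blobs(w,30)[0],.044))
E
```

```text
time: 46.15
tool_pos: [0.3861, 0.3442, 0.1685]
ee_rot: [-3.137, 0.002, 1.857]
wrist_force: [-1.1, 0.3, -0.6]
width: 0.0335
side [325. 398.] [0.513  0.4093 0.0447]
   z,slopes deg 0.0455 [0.3 0.7] [514.1 400.4  34.   24.8  -3.1]
side [335. 364.] [0.5104 0.3465 0.0447]
   z,slopes deg 0.0455 [-0.2  1.2] [511.4 336.4  33.7  24.9  -3.6]
side [345. 334.] [0.5064 0.2831 0.0446]
   z,slopes deg 0.0456 [-0.6  0.7] [507.3 272.4  33.9  25.1  -3. ]
scene [316. 154.] [0.5084 0.268  0.0432]
   z,slopes deg 0.0441 [ 0.4 -1.9] [505.8 274.9  34.4  24.5  -5.4]
scene [330. 136.] [0.5127 0.3303 0.0431]
   z,slopes deg 0.0443 [ 1.3 -2. ] [509.5 338.6  34.2  24.1  -3.2]
scene [343. 119.] [0.5146 0.3936 0.043 ]
   z,slopes deg 0.0442 [-1.  -0.9] [512.3 402.7  34.2  24.   -3.2]
scene [302.  23.] [0.265  0.6759 0.0554]
scene [342.  30.] [0.3995 0.6919 0.0556]
```

View pics/side12.png

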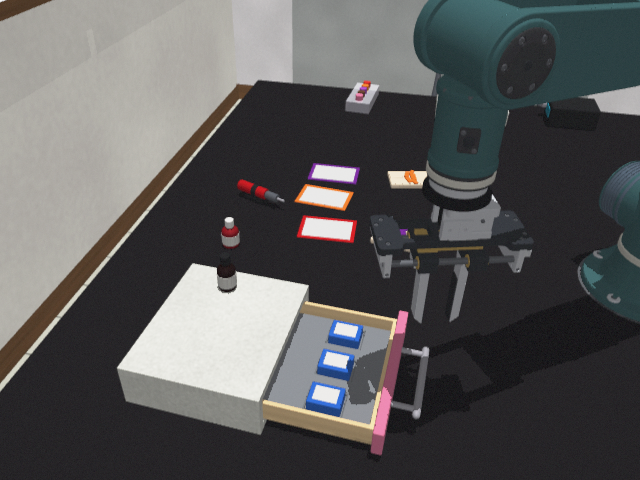

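All three cassettes sit flat (tops at 44 mm). Next I close the drawer.

```bash
python3 -m crank '[[0,0,0,0.1111],[0,0,0,0.1111],[0,0,0,0],[0,0,0.15,0],[0,0,0.15,0],[0,0,0.15,0],[0,0,0,0],[0,0,0,0],[0,0,0,0],[0,0,0,0]]'
```

```text
time: 47.5
tool_pos: [0.3877, 0.3456, 0.0824]
ee_rot: [3.14, -0.001, 1.515]
wrist_force: [-0.2, -0.4, 0.0]
width: 0.0339
```

```bash
python3 -m crank '[[0,-0.005,0.09,0],[0,0,0.09,0],[0,0,0.08,0],[0,0,0,0],[0,0,0,0],[0,0,0,0],[0,0,0,0],[0,0,0,0],[0,0,0,0],[0,0,0,0]]'
python3 -m crank '[[0,0,0,0],[0,0,0,0],[0,0,0,0],[0,0,0,0],[0,0,0,0],[0,0,0,0],[0,0,0,0],[0,0,0,0],[0,0,0,0],[0,0,0,0]]' 1
```

```text
time: 48.75
tool_pos: [0.386, 0.3452, 0.029]
ee_rot: [3.142, 0.0, 1.514]
wrist_force: [0.0, -0.1, -0.8]
width: 0.0335
time: 50.0
tool_pos: [0.3868, 0.3451, 0.0291]
ee_rot: [3.14, -0.0, 1.514]
wrist_force: [5.8, -0.3, -3.3]
width: 0.0101
```

```bash
python3 -m crank '[[0,0.02,0,0],[0,0.04,0,0],[0,0.055,0,0],[0,0.06,0,0],[0,0.06,0,0],[0,0.06,0,0],[0,0.06,0,0],[0,0.06,0,0],[0,0.06,0,0],[0,0.06,0,0]]'
python3 -m crank '[[0,0.05,0,0],[0,0.04,0,0],[0,0.03,0,0],[0,0.03,0,0],[0,0.02,0,0],[0,0.015,0,0],[0,0.01,0,0],[0,0,0,0],[0,0,0,0],[0,0,0,0]]'
```

```text
time: 51.25
tool_pos: [0.4937, 0.339, 0.029]
ee_rot: [3.142, 0.0, 1.514]
wrist_force: [-1.5, -1.0, 1.7]
width: 0.0102
time: 52.5
tool_pos: [0.5322, 0.3368, 0.0291]
ee_rot: [3.141, 0.0, 1.514]
wrist_force: [1.3, -1.9, 0.9]
width: 0.0102
```

Expected home is at x≈0.5363.

```bash
python3 -m crank '[[0,0.01,0,0],[0,0.01,0,0],[0,0.01,0,0],[0,0.01,0,0],[0,0,0,0],[0,0,0,0],[0,0,0,0],[0,0,0,0],[0,0,0,0],[0,0,0,0]]'
```

```text
time: 53.75
tool_pos: [0.5362, 0.3366, 0.029]
ee_rot: [-3.134, 0.001, 1.515]
wrist_force: [-9.5, -2.0, 6.7]
width: 0.0101
```

```bash
python3 -m crank '[[0,0.015,0,0],[0,0.015,0,0],[0,0,0,0],[0,0,0,0],[0,0,0,0],[0,0,0,0],[0,0,0,0],[0,0,0,0],[0,0,0,0],[0,0,0,0]]'
```

```text
time: 55.0
tool_pos: [0.5362, 0.3366, 0.0289]
ee_rot: [-3.121, 0.003, 1.516]
wrist_force: [-22.7, -3.0, 15.2]
width: 0.0101
```

```bash
python3 -m crank '[[0,-0.02,0,0],[0,-0.02,0,0],[0,0,0,0],[0,0,0,0],[0,0,0,0],[0,0,0,0],[0,0,0,0],[0,0,0,0],[0,0,0,0],[0,0,0,0]]'
python3 -m crank '[[0,0,0,0],[0,0,0,0],[0,0,0,0],[0,0,0,0],[0,0,0,0],[0,0,-0.05,0],[0,0,-0.15,0],[0,0,-0.2,0],[0,0,-0.2,0],[0,0,-0.1,0]]' 0.28
python3 - <<'E'
from h import *
for n in("scene","side"):
    p,P=cloud(n);cv2.imwrite(f"pics/{n}13.png",p[:,:,::-1])
    Z=P[...,2];X=P[...,0];Y=P[...,1];c=robot.camera_params(n)
    pk=(mask(p,'pink')>0)&(Z>.054)&(X<.65)&(Y>.1)&(Y<.6)&(Z<.065)
    print('  pink top',mr(P[pk]))
    for k,z in(('cream',.012),('purple',0),('orange',0)):
        for b in blobs(mask(p,k)):
            r=rect(c,b,z)
            if 300<r[0]<800 and r[1]<150 and r[2]<130: print(n,k,b.mean(0).round(),r)
E
```

```text
time: 56.25
tool_pos: [0.5361, 0.3367, 0.029]
ee_rot: [-3.138, 0.001, 1.515]
wrist_force: [-7.6, -2.6, 4.6]
width: 0.01
time: 57.5
tool_pos: [0.539, 0.3373, 0.1735]
ee_rot: [3.136, -0.003, 1.514]
wrist_force: [-0.6, 0.0, -0.7]
width: 0.0342
  pink top [574.9 333.5 234.9  11.2  87.4]
scene cream [127. 379.] [ 443.7 -287.7   99.9   63.9   13.6]
scene cream [262. 369.] [ 628.7 -175.7  113.3   77.4   -5. ]
scene cream [213. 265.] [450.3 -45.   99.7  64.2  -9.8]
scene purple [224. 432.] [ 624.  -284.6  116.7   80.5    1.6]
scene purple [213. 263.] [443.9 -37.4  62.6  26.1  80.4]
scene orange [125. 377.] [ 436.1 -285.9   61.6   27.3  -77.3]
scene orange [262. 369.] [ 625.7 -172.7  117.1   80.5   -5. ]
  pink top [578.9 334.1 234.9  15.4  86.7]
side cream [406. 241.] [433.6 -38.3  69.8  66.4  81.8]
side cream [410. 178.] [ 443.8 -285.2   99.    75.5   13.5]
side purple [399. 235.] [450.8 -65.1  65.2  26.   80.1]
side orange [411. 176.] [ 444.9 -313.8   63.    26.6  -77. ]
```

View pics/scene13.png

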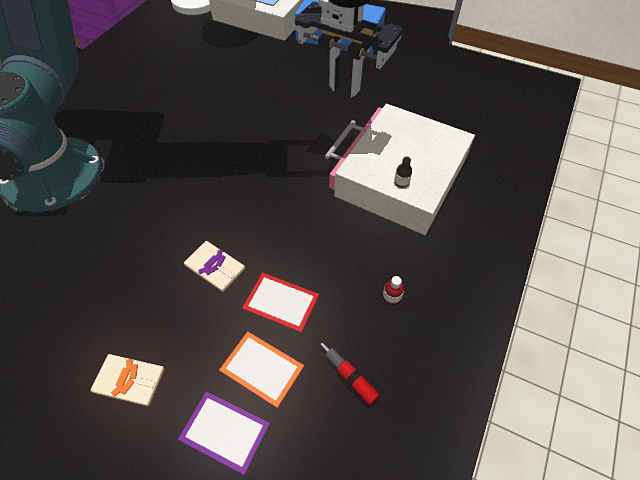

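```bash
python3 -m crank '[[-0.2415,-0.0413,0,0],[-0.2415,-0.0413,0,0],[-0.2415,-0.0413,0,0],[-0.2415,-0.0413,0,0],[-0.2415,-0.0413,0,0],[-0.2415,-0.0413,0,0],[-0.2415,-0.0413,0,0],[-0.2415,-0.0413,0,0],[0,0,0,0],[0,0,0,0]]' -0.9
python3 -m crank '[[0,0,0,0.1072],[0,0,0,0.1072],[0,0,0,0.1072],[0,0,0,0.1072],[0,0,0,0.1072],[0,0,0,0.1072],[0,0,0,0.1072],[0,0,0,0.1072],[0,0,0,0.1072],[0,0,0,0.1072]]'
python3 -m crank '[[0,0,0.16,0],[0,0,0.16,0],[0,0,0.16,0],[0,0,0,0],[0,0,0,0],[0,0,0,0],[0,0,0,0],[0,0,0,0],[0,0,0,0],[0,0,0,0]]'
python3 - <<'E'
from h import *
for n in('wrist','scene'):
    p,_=robot.snapshot(n);cv2.imwrite(f"pics/{n}14.png",p[:,:,::-1]);c=robot.camera_params(n)
    for b in blobs(mask(p,'cream')):
        r=rect(c,b,.012)
        if 300<r[0]<800 and r[1]<150 and r[2]<130: print(n,b.mean(0).round(),r)
E
```

```text
time: 58.85
tool_pos: [0.4498, -0.0449, 0.1684]
ee_rot: [-3.141, -0.001, 1.514]
wrist_force: [-0.4, 0.7, 0.4]
width: 0.0894
time: 60.1
tool_pos: [0.4502, -0.0436, 0.1686]
ee_rot: [-3.141, 0.001, -0.172]
wrist_force: [0.8, -0.1, -0.9]
width: 0.0895
time: 61.35
tool_pos: [0.45, -0.0455, 0.0731]
ee_rot: [3.142, -0.0, -0.17]
wrist_force: [-0.2, -0.3, -0.2]
width: 0.0895
wrist [316. 303.] [420.1 -37.1  62.6  32.4  80.2]
wrist [634. 197.] [ 453.1 -249.3   70.8   12.2    3. ]
wrist [479.  23.] [ 575.3 -161.7   77.3   20.9   80.2]
scene [127. 379.] [ 443.7 -287.7   99.9   63.9   13.6]
scene [262. 369.] [ 628.7 -175.7  113.3   77.5   -5. ]
scene [202. 256.] [419.1 -39.5  64.   36.2  80.4]
```

View pics/wrist14.png

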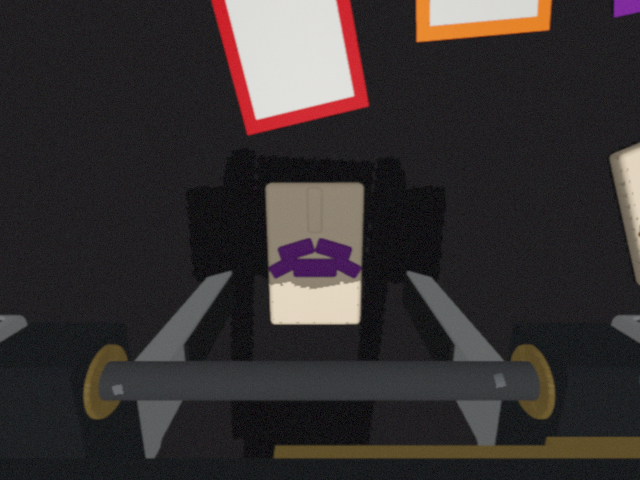

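```bash
python3 -m crank '[[0,0,0.1,0],[0,0,0.1,0],[0,0,0.07,0],[0,0,0.038,0],[0,0,0,0],[0,0,0,0],[0,0,0,0],[0,0,0,0],[0,0,0,0],[0,0,0,0]]'
python3 -m crank '[[0,0,0,0],[0,0,0,0],[0,0,0,0],[0,0,0,0],[0,0,0,0],[0,0,0,0],[0,0,0,0],[0,0,0,0],[0,0,0,0],[0,0,0,0]]' 1
```

```text
time: 62.7
tool_pos: [0.45, -0.0455, 0.0115]
ee_rot: [3.141, -0.0, -0.17]
wrist_force: [0.2, -0.3, -0.4]
width: 0.0892
time: 63.95
tool_pos: [0.45, -0.0455, 0.0115]
ee_rot: [3.141, -0.0, -0.17]
wrist_force: [0.1, 0.5, -0.9]
width: 0.0639
```

```bash
python3 -m crank '[[0,0,0,-0.03],[0,0,0,-0.03],[0,0,0,-0.03],[0,0,0,-0.036],[0.01,0.0146,0,0],[0.02,0.0292,0,0],[0.03,0.0438,0,0],[0.034,0.0496,0,0],[0.034,0.0496,0,0],[0.034,0.0496,0,0]]'
```

```text
time: 65.2
tool_pos: [0.4843, -0.0926, 0.0115]
ee_rot: [3.142, -0.0, 0.028]
wrist_force: [-0.2, 0.6, 0.6]
width: 0.0637
```

```bash
python3 -m crank '[[0.034,0.0496,0,0],[0.034,0.0496,0,0],[0.034,0.0496,0,0],[0.034,0.0496,0,0],[0.034,0.0496,0,0],[0.034,0.0496,0,0],[0.034,0.0496,0,0],[0.034,0.0496,0,0],[0.034,0.0496,0,0],[0.034,0.0496,0,0]]'
```

```text
time: 66.45
tool_pos: [0.555, -0.1897, 0.0115]
ee_rot: [3.142, -0.0, 0.028]
wrist_force: [-0.5, 0.5, 0.9]
width: 0.0632
```

```bash
python3 -m crank '[[0.034,0.0496,0,0],[0.034,0.0496,0,0],[0.034,0.0496,0,0],[0.034,0.0496,0,0],[0.034,0.0496,0,0],[0.034,0.0496,0,0],[0.034,0.0496,0,0],[0.034,0.0496,0,0],[0.03,0.043,0,0],[0,0,0,0]]'
python3 - <<'E'
from h import *
o=robot.get_obs();print(o['tool_pos'])
for n in('wrist','scene'):
    p,_=robot.snapshot(n);cv2.imwrite(f"pics/{n}15.png",p[:,:,::-1]);c=robot.camera_params(n)
    for b in blobs(mask(p,'cream')):
        r=rect(c,b,.012)
        if 300<r[0]<800 and r[1]<150 and r[2]<130: print(n,b.mean(0).round(),r)
E
```

```text
time: 67.7
tool_pos: [0.6182, -0.2765, 0.0116]
ee_rot: [3.14, -0.001, 0.028]
wrist_force: [0.7, -1.2, 0.6]
width: 0.0635
[ 0.61816057 -0.27652762  0.01155635]
wrist [301. 349.] [ 589.4 -269.1   47.2   16.   -88.5]
wrist [187. 337.] [ 593.4 -206.9   14.4    5.3  -34.2]
wrist [ 96. 210.] [ 634.7 -178.7  103.9   75.    -5.2]
scene [195. 423.] [ 580.2 -294.    22.7   12.5    2.4]
scene [237. 430.] [ 642.6 -276.8   62.    49.   -87.4]
scene [145. 397.] [ 486.2 -297.3   25.2   22.   -77. ]
scene [260. 383.] [ 6.379e+02 -2.001e+02  4.050e+01  1.800e+01  4.000e-01]
scene [276. 366.] [ 628.9 -175.6  113.5   78.3   -5. ]
```

View pics/wrist15.png

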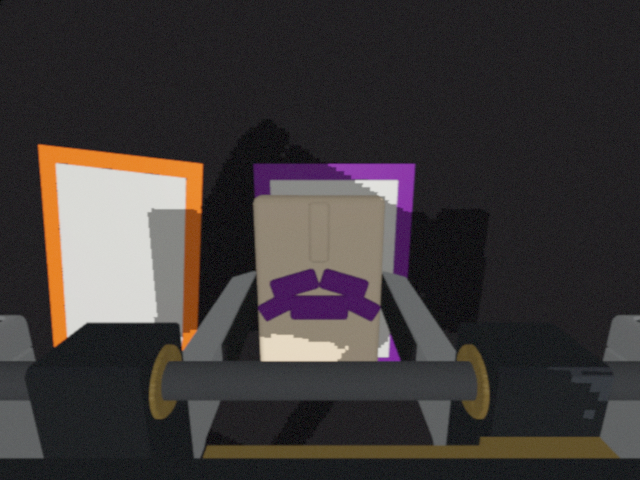

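View pics/scene15.png

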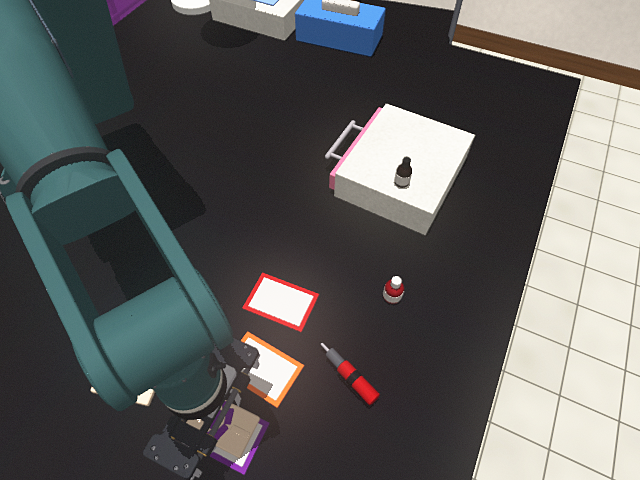

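Run:
```python
from h import *
c=robot.camera_params('wrist');p=cv2.imread('pics/wrist15.png')[:,:,::-1].copy()
m=mask(p,'purple');m[:, :240]=0
h=hsv(p);m=((h[...,0]>=125)&(h[...,0]<=155)&(h[...,1]>70)&(h[...,2]>30)).astype(np.uint8)
v,u=np.nonzero(m[:195,240:430]);u=u+240
print(u.min(),u.max(),v.min())
# top edge and left/right edges in world
w=ray(c,np.c_[u,v],0)*1000
print('mat rect part',rect(c,np.c_[u,v],0),w.max(0),w.min(0))
print('mat far corners',ray(c,[[253.5,163.5],[415,163.5]],0)*1000)
print('plate far corners',ray(c,[[254,196],[384.5,196]],.012)*1000)
```

```text
241 428 0
mat rect part [ 710.8 -281.3   90.8   86.1  -87.2] [ 755.71972753 -236.41006109] [ 667.54500165 -328.28382464]
mat far corners [[ 682.6129221  -241.61241468]
 [ 684.76235067 -321.28443244]]
plate far corners [[ 668.25091618 -243.66509907]
 [ 669.90630656 -305.16935946]]
```

```bash
python3 -m crank '[[0.012,0.016,0,0],[0.012,0.016,0,0],[0.008,0.0114,0,0],[0,0,0,0],[0,0,0,0],[0,0,0,0],[0,0,0,0],[0,0,0,0],[0,0,0,0],[0,0,0,0]]'
python3 -m crank '[[0,0,0,0],[0,0,0,0],[0,0,0,0],[0,0,0,0],[0,0,0,0],[0,0,-0.1,0],[0,0,-0.2,0],[0,0,-0.25,0],[0,0,-0.25,0],[0,0,0,0]]' -0.8
python3 - <<'E'
from h import *
o=robot.get_obs();print(o['tool_pos'])
for n in('wrist','side'):
    p,_=robot.snapshot(n);cv2.imwrite(f"pics/{n}16.png",p[:,:,::-1])
E
```

```text
time: 69.05
tool_pos: [0.6241, -0.2838, 0.0115]
ee_rot: [3.141, -0.0, 0.028]
wrist_force: [0.5, -0.6, 0.5]
width: 0.0638
time: 70.3
tool_pos: [0.6269, -0.2853, 0.1807]
ee_rot: [3.134, -0.013, 0.028]
wrist_force: [0.3, -0.3, 0.1]
width: 0.0845
[ 0.62688191 -0.28527406  0.18066585]
```

View pics/wrist16.png

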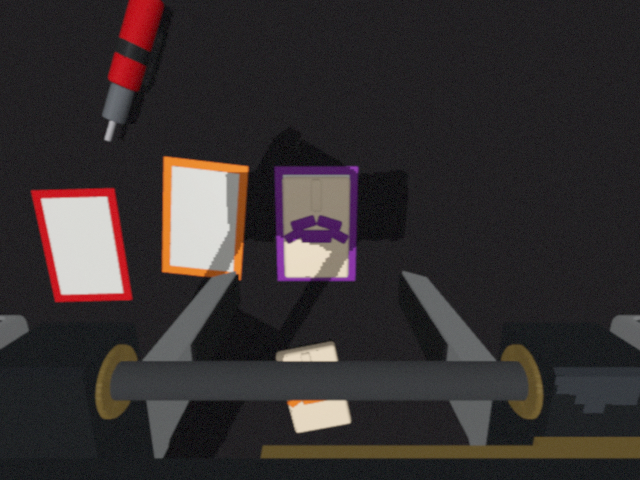

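View pics/side16.png

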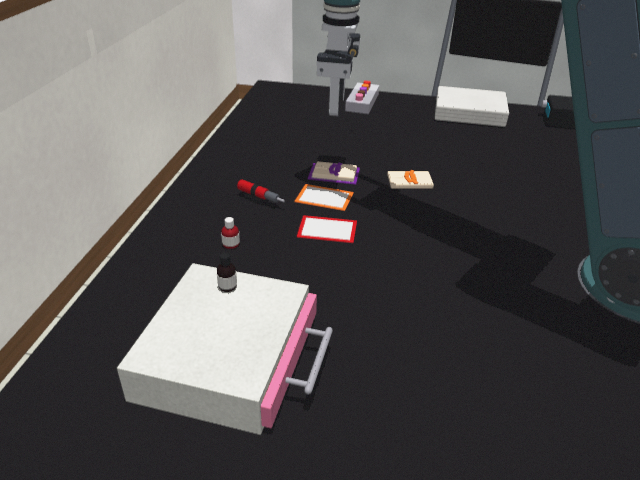

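Run:
```python
from h import *
c=robot.camera_params('wrist');p=cv2.imread('pics/wrist16.png')[:,:,::-1].copy()
h=hsv(p);m=((h[...,0]>=125)&(h[...,0]<=155)&(h[...,1]>70)&(h[...,2]>30)).astype(np.uint8)
m[:, :265]=0;m[:,370:]=0;m[:150]=0;m[300:]=0
for b in blobs(m,200):
    print('mat',rect(c,b,0))
    f=np.zeros_like(m);cv2.fillPoly(f,[b],1)
    inn=f*((h[...,0]<30)&(h[...,1]>20)&(h[...,2]>60)).astype(np.uint8)
    inn=cv2.morphologyEx(inn,cv2.MORPH_CLOSE,np.ones((15,15)))
    for q in blobs(inn,300): print('plate',rect(c,q,.012))
cv2.imwrite('pics/crop16.png',cv2.resize(p[150:300,260:380,::-1],None,fx=4,fy=4,interpolation=cv2.INTER_CUBIC))
```

```text
mat [ 622.2 -281.   117.7   82.3    1.6]
plate [ 623.7 -281.1   96.5   61.3    1.5]
```

View pics/crop16.png

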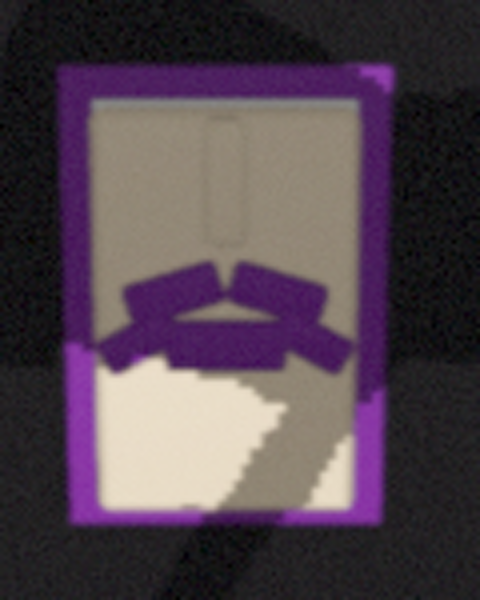

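```bash
python3 -m crank '[[-0.2266,-0.0034,0,0],[-0.2266,-0.0034,0,0],[-0.2266,-0.0034,0,0],[-0.2266,-0.0034,0,0],[0,0,0,-0.0667],[0,0,0,-0.0667],[0,0,0,0],[0,0,0,0],[0,0,0,0],[0,0,0,0]]' -0.9
python3 - <<'E'
from h import *
o=robot.get_obs();print(o['tool_pos'],o['ee_rot'])
for n in('wrist','scene','side'):
    p,_=robot.snapshot(n);cv2.imwrite(f"pics/{n}17.png",p[:,:,::-1]);c=robot.camera_params(n)
    for k,z in(('cream',.012),('purple',0),('orange',0)):
        for b in blobs(mask(p,k)):
            r=rect(c,b,z)
            if 300<r[0]<800 and r[1]<150 and 40<r[2]<130: print(n,k,b.mean(0).round(),r)
E
```

```text
time: 71.65
tool_pos: [0.4428, -0.2861, 0.1713]
ee_rot: [-3.141, 0.0, 0.238]
wrist_force: [-0.1, -0.3, -0.1]
width: 0.0894
[ 0.44281908 -0.28607194  0.17131479] [-3.14143215e+00  2.26394558e-04  2.37649242e-01]
wrist cream [546. 375.] [ 344.3 -553.4   52.9   12.5   34.5]
wrist cream [319. 222.] [ 444.9 -285.9   99.4   63.7   13.6]
wrist cream [359.  54.] [ 594.4 -284.4   62.    41.6  -88.9]
wrist cream [231.  34.] [ 594.6 -173.1   78.5   54.2   84.8]
wrist purple [366.  40.] [ 607.3 -284.3   82.3   80.7  -88.4]
wrist orange [319. 227.] [ 442.  -286.7   64.3   26.4  -77.5]
wrist orange [231.  35.] [ 597.4 -169.6   82.    56.2   85. ]
scene cream [235. 437.] [ 646.1 -284.5   62.9   59.5  -88.4]
scene cream [205. 421.] [ 593.2 -285.8   63.1   38.9  -87.8]
scene cream [262. 369.] [ 628.8 -175.7  113.4   77.5   -5. ]
scene purple [224. 432.] [ 623.9 -284.8  117.    80.5    1.4]
scene orange [125. 377.] [ 436.5 -285.9   61.6   27.1  -78.2]
scene orange [262. 369.] [ 625.7 -172.8  117.2   80.6   -5. ]
side cream [324. 197.] [ 624.6 -156.8  113.7   81.4   -5.3]
side cream [423. 183.] [ 414.9 -268.5   42.9   37.   -40.8]
side cream [347. 171.] [ 592.3 -282.3   72.    37.5  -88.1]
side cream [324. 170.] [ 645.5 -279.2   75.8   52.9  -87.3]
side purple [333. 177.] [ 625.9 -285.9  118.4   85.7    2.7]
side purple [335. 168.] [ 628.5 -314.4   62.9   25.6  -89.3]
side orange [324. 197.] [ 627.7 -175.7  117.3   84.    -5.3]
side orange [411. 177.] [ 444.6 -313.7   63.    25.4  -76.1]
```

View pics/wrist17.png

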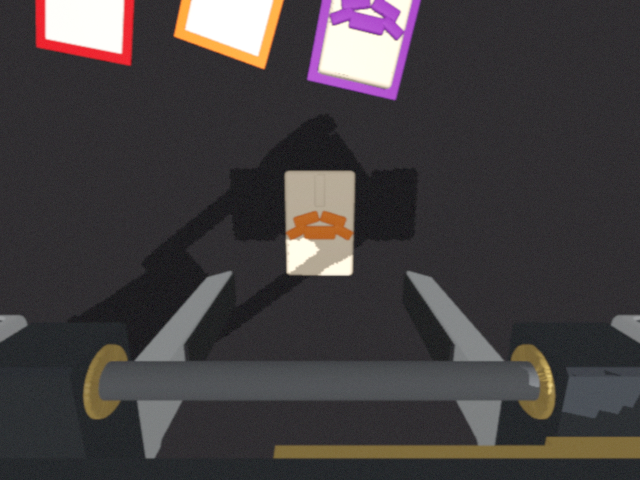

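View pics/scene17.png

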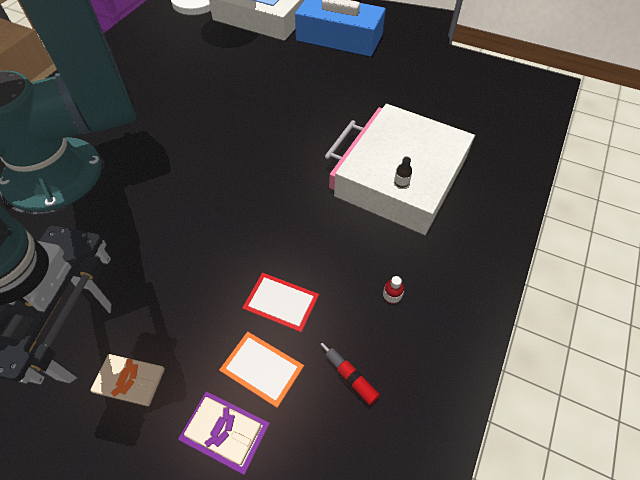

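```bash
python3 -m crank '[[0.005,0.004,0.16,0],[0,0,0.16,0],[0,0,0.16,0],[0,0,0.16,0],[0,0,0.1,0],[0,0,0.059,0],[0,0,0,0],[0,0,0,0],[0,0,0,0],[0,0,0,0]]'
python3 -m crank '[[0,0,0,0],[0,0,0,0],[0,0,0,0],[0,0,0,0],[0,0,0,0],[0,0,0,0],[0,0,0,0],[0,0,0,0],[0,0,0,0],[0,0,0,0]]' 1
```

```text
time: 73.05
tool_pos: [0.4443, -0.287, 0.0125]
ee_rot: [3.14, -0.001, 0.238]
wrist_force: [0.3, -0.5, 0.7]
width: 0.0892
time: 74.3
tool_pos: [0.4439, -0.2867, 0.0117]
ee_rot: [-3.142, 0.0, 0.238]
wrist_force: [0.2, 0.3, 0.7]
width: 0.0636
```

```bash
python3 -m crank '[[0,0,0,0.03],[0,0,0,0.045],[0,0,0,0.045],[0,0,0,0.045],[0,0,0,0.042],[0.002,-0.0145,0,0],[0.004,-0.03,0,0],[0.0065,-0.05,0,0],[0.0065,-0.05,0,0],[0.0065,-0.05,0,0]]'
```

```text
time: 75.55
tool_pos: [0.4526, -0.2474, 0.0117]
ee_rot: [-3.142, -0.0, -0.087]
wrist_force: [-0.3, 0.1, 0.4]
width: 0.0636
```

```bash
python3 -m crank '[[0.0065,-0.05,0,0],[0.0065,-0.05,0,0],[0.0065,-0.05,0,0],[0.0065,-0.05,0,0],[0.0065,-0.05,0,0],[0.0065,-0.05,0,0],[0.0065,-0.05,0,0],[0.005,-0.04,0,0],[0,0,0,0],[0,0,0,0]]'
```

```text
time: 76.8
tool_pos: [0.4693, -0.1715, 0.0117]
ee_rot: [-3.142, 0.0, -0.087]
wrist_force: [-0.0, -0.1, 0.4]
width: 0.0635
```

```bash
python3 -m crank '[[0.02,-0.0018,0,0],[0.04,-0.0035,0,0],[0.05,-0.0044,0,0],[0.05,-0.0044,0,0],[0.05,-0.0044,0,0],[0.05,-0.0044,0,0],[0.05,-0.0044,0,0],[0.05,-0.0044,0,0],[0.05,-0.0044,0,0],[0.05,-0.0044,0,0]]'; python3 -m crank '[[0.05,-0.0044,0,0],[0.05,-0.0044,0,0],[0.05,-0.0044,0,0],[0.05,-0.0044,0,0],[0.04,-0.0035,0,0],[0.03,-0.0026,0,0],[0,0,0,0],[0,0,0,0],[0,0,0,0],[0,0,0,0]]'
python3 - <<'E'
from h import *
o=robot.get_obs();print(o['tool_pos'],o['width'])
p,_=robot.snapshot('wrist');cv2.imwrite(f"pics/wrist18.png",p[:,:,::-1])
E
```

```text
time: 78.05
tool_pos: [0.5623, -0.1715, 0.0117]
ee_rot: [3.141, -0.0, -0.087]
wrist_force: [-1.1, -0.0, 1.5]
width: 0.0633
time: 79.3
tool_pos: [0.6157, -0.1715, 0.0117]
ee_rot: [3.142, -0.0, -0.087]
wrist_force: [0.7, -0.5, 0.8]
width: 0.0635
[ 0.61573878 -0.17150422  0.01170693] 0.06353058400433004
```

View pics/wrist18.png

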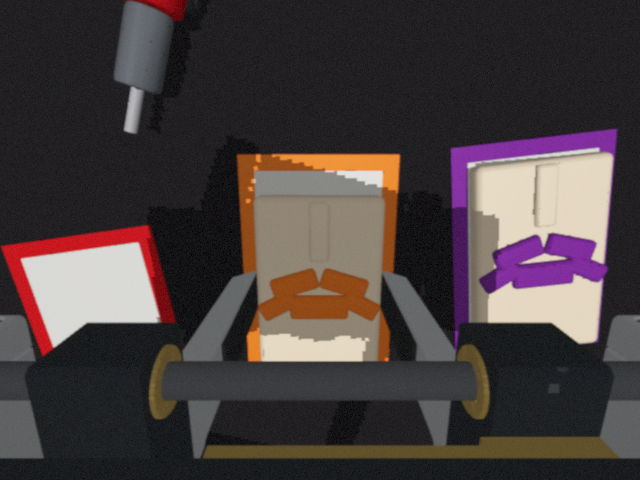

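Run:
```python
from h import *
c=robot.camera_params('wrist')
a=ray(c,[[236.5,153.5],[400.5,153.5]],0)*1000;b=ray(c,[[253.5,195.5],[384.5,195.5]],.012)*1000
t=np.radians(-5);d=(a.mean(0)-b.mean(0));print(a,b,d, 'tool x,y',d@[np.cos(t),np.sin(t)],d@[np.sin(t),-np.cos(t)])
```

```text
[[ 689.71450168 -137.29142174]
 [ 682.60356444 -217.41912538]] [[ 669.95049083 -145.13680599]
 [ 664.48702145 -206.69474977]] [18.94027692 -1.43949568] tool x,y 18.99366376379384 -0.21673593508806288
```

```bash
python3 -m crank '[[0.02,0,0,0],[0.02,0,0,0],[0.01,0,0,0],[0,0,0,0],[0,0,0,0],[0,0,0,0],[0,0,0,0],[0,0,0,0],[0,0,0,0],[0,0,0,0]]'
python3 -m crank '[[0,0,0,0],[0,0,0,0],[0,0,0,0],[0,0,0,0],[0,0,0,0],[0,0,-0.1,0],[0,0,-0.2,0],[0,0,-0.25,0],[0,0,-0.25,0],[0,0,0,0]]' -0.8
python3 -m crank '[[-0.25,0,0,0],[-0.25,0,0,0],[-0.25,0,0,0],[-0.25,0,0,0],[-0.1,0,0,0],[0,0,0,0],[0,0,0,0],[0,0,0,0],[0,0,0,0],[0,0,0,0]]'
python3 - <<'E'
from h import *
for n in('scene','side'):
    p,_=robot.snapshot(n);cv2.imwrite(f"pics/{n}19.png",p[:,:,::-1]);c=robot.camera_params(n);h=hsv(p)
    for k in('purple','orange'):
        for b in blobs(mask(p,k)):
            r=rect(c,b,0)
            if r[2]>105 and r[2]<130 and r[0]>400:
                f=np.zeros((480,640),np.uint8);cv2.fillPoly(f,[b],1);f=cv2.erode(f,np.ones((3,3)))
                # cream only (plate) inside; close over lips
                q=f*((h[...,0]>8)&(h[...,0]<30)&(h[...,1]>15)&(h[...,1]<110)&(h[...,2]>80)).astype(np.uint8)
                pts=np.vstack(blobs(q,40)); print(n,k,'mat',r,'plate',rect(c,pts,.012))
    for b in blobs(mask(p,'cream')): 
        r=rect(c,b,.012)
        if 300<r[0]<700 and r[1]<0: print('  cream',r)
E
```

```text
time: 80.6
tool_pos: [0.6259, -0.1724, 0.0117]
ee_rot: [3.142, -0.0, -0.087]
wrist_force: [1.2, -1.0, 0.9]
width: 0.0634
time: 81.85
tool_pos: [0.6289, -0.1734, 0.1804]
ee_rot: [3.138, -0.014, -0.087]
wrist_force: [-0.2, -0.4, 0.3]
width: 0.0845
time: 83.1
tool_pos: [0.4069, -0.1532, 0.1714]
ee_rot: [-3.141, 0.001, -0.087]
wrist_force: [-0.5, 0.1, 0.8]
width: 0.0846
scene purple mat [ 623.9 -284.8  117.    80.5    1.4] plate [ 624.9 -285.3  102.    63.4    1.6]
scene orange mat [ 625.8 -172.6  117.5   81.3   -5. ] plate [ 627.1 -174.5  102.8   64.4   -5. ]
  cream [ 646.1 -284.5   62.9   59.5  -88.4]
  cream [ 593.  -285.8   63.1   38.9  -87.5]
  cream [ 628.7 -175.6  113.7   78.3   -5. ]Traceback (most recent call last):
  File "<stdin>", line 11, in <module>
    return _nx.concatenate(arrs, 0, dtype=dtype, casting=casting)
           ~~~~~~~~~~~~~~~^^^^^^^^^^^^^^^^^^^^^^^^^^^^^^^^^^^^^^^
ValueError: need at least one array to concatenate
```

View pics/scene19.png

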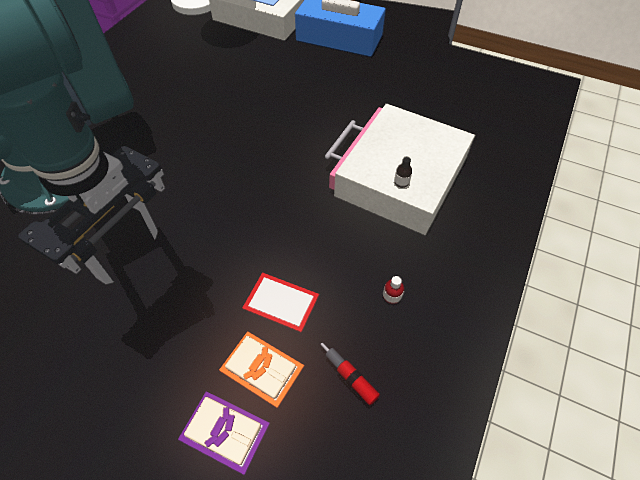

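```bash
python3 -m crank '[[0.249,0.107,0,0],[0.249,0.107,0,0],[0.249,0.107,0,0],[0,0,0,0],[0,0,0,0],[0,0,0,0],[0,0,0,0],[0,0,0,0],[0,0,0,0],[0,0,0,0]]'
python3 - <<'E'
from h import *
n='wrist';p,_=robot.snapshot(n);cv2.imwrite(f"pics/{n}20.png",p[:,:,::-1]);c=robot.camera_params(n);h=hsv(p)
np.save('c20.npy',np.array(c['world_from_camera']))
for k in('purple','orange'):
    for b in blobs(mask(p,k),400):
        r=rect(c,b,0)
        if r[2]>60:
            f=np.zeros((480,640),np.uint8);cv2.fillPoly(f,[b],1)
            q=f*((h[...,0]>8)&(h[...,0]<30)&(h[...,1]>15)&(h[...,1]<75)&(h[...,2]>60)).astype(np.uint8)
            q=cv2.morphologyEx(q,cv2.MORPH_OPEN,np.ones((3,3)))
            B=blobs(q,60)
            print(k,'mat',b.mean(0).round(),r,'plate',rect(c,np.vstack(B),.012) if B else None)
E
```

```text
time: 84.45
tool_pos: [0.5498, -0.2301, 0.1718]
ee_rot: [3.141, -0.0, -0.087]
wrist_force: [-0.7, -1.1, 0.6]
width: 0.0847
purple mat [370. 134.] [ 625.9 -283.7  117.9   82.5    1.6] plate [ 624.7 -282.8   98.3   62.5    1.5]
orange mat [248. 142.] [ 628.4 -172.1  116.3   81.3   -5.2] plate [ 626.8 -173.2   98.    62.7   -5.2]
```

View pics/wrist20.png

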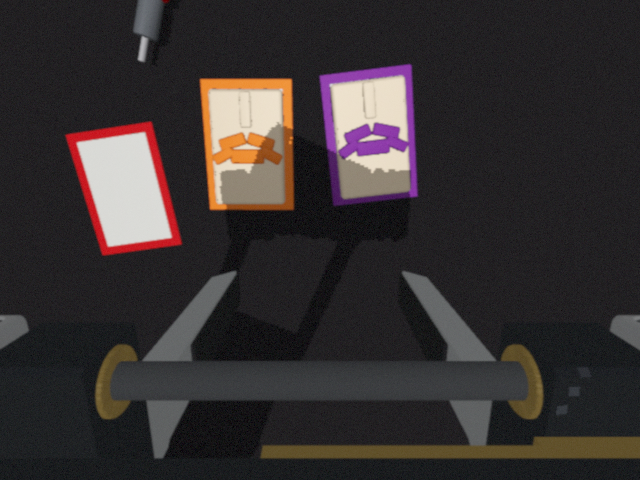

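Run:
```python
from h import *
for n in('scene','side'):
    a=cv2.imread(f'pics/{n}0.png')[:,:,::-1].copy();p,P=cloud(n);cv2.imwrite(f'pics/{n}21.png',p[:,:,::-1]);c=robot.camera_params(n)
    for q in(a,p): print(n,[ (b.mean(0).round(1).tolist()) for b in blobs(mask(q,'red'),20)])
    d=cv2.absdiff(a,p).max(2);
    for nm,(x0,y0,x1,y1) in dict(bott_a=(390,150,415,190) if n=='scene' else (212,250,242,292)).items(): print(nm,d[y0:y1,x0:x1].mean(),d[y0:y1,x0:x1].max())
    Z=P[...,2];X=P[...,0];Y=P[...,1];pk=(mask(p,'pink')>0)&(Z>.054)&(X<.65)&(Y>.1)&(Y<.6)&(Z<.065)
    print('pink',mr(P[pk]))
    for k in('purple','orange'):
        for b in blobs(mask(p,k)): 
            r=rect(c,b,0); 
            if r[0]>400 and r[2]<130: print(k,r)
```

```text
scene [[365.0, 389.4], [345.7, 369.0], [394.0, 287.8], [281.0, 301.5]]
scene [[364.7, 389.3], [345.6, 368.9], [394.1, 287.9], [281.0, 301.5]]
bott_a 6.996 18
pink [574.8 332.4 233.9  11.3  87.5]
purple [ 624.  -284.7  116.7   80.6    1.6]
orange [ 626.  -172.9  117.1   81.3   -4.6]
side [[229.8, 230.1], [327.4, 228.7], [260.6, 190.4], [245.3, 184.4]]
side [[229.6, 230.3], [327.4, 228.7], [260.4, 190.5], [245.1, 184.4]]
bott_a 2.973015873015873 14
pink [578.9 332.8 237.5  15.7  86.8]
purple [ 626.2 -286.1  118.9   85.2    2.7]
purple [ 628.5 -312.5   66.7   25.6  -89.3]
orange [ 630.3 -195.7   60.9   26.3   86.2]
orange [ 628.  -174.4  117.1   81.5   -5.5]
```

View pics/side21.png

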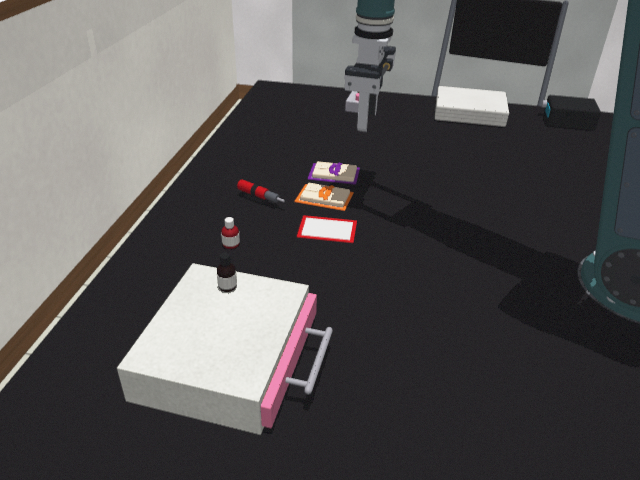

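```bash
python3 -m crank '[[-0.1,0,-0.1,0],[-0.1,0,-0.1,0],[-0.1,0,0,0],[0,0,0,0],[0,0,0,0],[0,0,0,0],[0,0,0,0],[0,0,0,0],[0,0,0,0],[0,0,0,0]]'
python3 - <<'E'
from h import *
n='scene';p,_=robot.snapshot(n);c=robot.camera_params(n)
a=cv2.imread('pics/scene21.png')[:,:,::-1];d=cv2.absdiff(a,p).max(2);d[:330]=0;print((d[330:,170:400]>40).sum())
print(robot.close_job())
E
```

```text
time: 85.85
tool_pos: [0.4901, -0.2249, 0.2117]
ee_rot: [3.142, -0.0, -0.087]
wrist_force: [-0.4, -0.4, 1.2]
width: 0.0847
2077
the job is handed in; nothing more can be done
None
```

Run:
```python
from h import *
n='scene';p,_=robot.snapshot(n);cv2.imwrite('pics/scene22.png',p[:,:,::-1]);c=robot.camera_params(n);h=hsv(p)
for k in('purple','orange'):
  for b in blobs(mask(p,k)):
    r=rect(c,b,0)
    if r[0]>400 and r[2]<130:
      f=np.zeros((480,640),np.uint8);cv2.fillPoly(f,[b],1);f=cv2.erode(f,np.ones((3,3)))
      q=f*((h[...,0]>8)&(h[...,0]<30)&(h[...,1]>15)&(h[...,1]<110)&(h[...,2]>60)).astype(np.uint8)
      B=blobs(q,40);print(k,r,rect(c,np.vstack(B),.012) if B else None)
```

```text
the job is handed in; nothing more can be done
```

I did the whole job in the order asked and handed it in at about 86 s of the 210 s; no verdict was reported.

- **Drawer:** I pulled it out until it met its stop, then pushed it home until the force rose. The cameras measured about 149 mm of travel between the two ends.
- **Cassettes:** All three were present. Before closing, each sat flat and square in its own pocket, with tops at about 44 mm as expected for seated.
- **Plates:** Only the purple and orange plates were present. I gripped each one low, slid it flat to its mat and released it. Both are square to within about half a degree.
    - **Purple:** the offset is about 1 mm.
    - **Orange:** it sits about 1–2 mm off centre in y. I left it, because the border shows all round.
    - **Camera disagreement:** the wrist and scene cameras differ by about 2–3 mm in x, in opposite directions.
- **Pen and bottles:** They had not moved from the first to the last full check, compared in both fixed cameras.
- **Gripper:** I let go of everything and left the arm clear.
- **Unresolved check:** Just before handing in, I compared the mat area with the picture taken about a second earlier, and some 2,000 pixels had changed. The arm had just moved, so I think it was the arm's shadow. The script handed in before I looked at that picture, and the cameras were closed after that. I can't rule out a late knock to a plate, though neither plate had been knocked in any earlier check.

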